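Change over the syringes of a three-channel syringe pump

TASK

Change over the syringe pump for the next run: lift out the used-up syringes (plungers pressed in) and lay them in the steel tray, draw the pusher block fully back, and set every full syringe from the mat into a slot of its own, fully down with its flange behind the slotted plate and its nozzle pointing away from the pusher. Once all of them are in and the used ones are out, slide the pusher up until it bears on all the plungers and has brought the flanges snug against the plate. The handset goes back in its charging cradle on the pump, head in the wide saddle; leave everything else on the bench where it is.

Things in the scene. Friction and masses are not known exactly. Their poses are not given: they have to be found in the camera images.
- pump: three-channel syringe pump fixed on the bench, white, 280 x 195 mm. Origin at bench level under the middle of the rear face of its slotted plate; x along the channels from pusher to nozzles, y across, z up. The 6 mm plate (x = 0 to 6 mm) has three slots open at the top, 27 mm wide, 60 mm apart, with 45 degree lead-ins up to 115 mm over the bench. Deck 50 mm over the bench.
- slot0 (a point): slot at y = -60 mm of the pump: the point, 95 mm over the bench, where a syringe's origin lies when it is fully down, nozzle to the pump's +x, flange (behind the plate, x below 0) against the plate's rear face. Axes as the pump's. A V cradle at x = 64 to 76 mm, its walls up to 103 mm over the bench, carries the front of the barrel.
- slot1 (a point): slot at y = 0 mm of the pump: the point, 95 mm over the bench, where a syringe's origin lies when it is fully down, nozzle to the pump's +x, flange (behind the plate, x below 0) against the plate's rear face. Axes as the pump's. A V cradle at x = 64 to 76 mm, its walls up to 103 mm over the bench, carries the front of the barrel.
- slot2 (a point): slot at y = 60 mm of the pump: the point, 95 mm over the bench, where a syringe's origin lies when it is fully down, nozzle to the pump's +x, flange (behind the plate, x below 0) against the plate's rear face. Axes as the pump's. A V cradle at x = 64 to 76 mm, its walls up to 103 mm over the bench, carries the front of the barrel.
- pusher (a joint): travel of the pump's pusher block towards the plate, m: 0 fully drawn back (front face 78 mm behind the plate's rear face), 0.06 fully forward. About 2 N of friction; it stays where it is left. Up against the plungers of snugly seated full syringes it reads 0.023; below 0.012 it is drawn back clear of them.
- pusher_grip (a point): grip point on the black tab on top of the pusher block, 132 mm over the bench; the tab is 20 mm along the pump's x and 26 mm along its y, from 20 mm below this point to 15 mm above; moves with the pusher.
- dock (a point): charging cradle on the pump's housing: where the handset's origin lies when fully down, 93 mm over the bench, 18 mm over the housing; axes as the pump's. Two black saddles at y = -48 mm (48 mm wide between walls) and +48 mm (58 mm wide); walls flare, to 18 mm above this point; end walls 135 mm apart. Clear from y = -38 to +38 mm. Handset lies along y, its x to +y.
- handset: grey hand controller, 130 mm long, 24 mm thick, 44 mm wide with a head (the last 36 mm) 54 mm wide carrying the screen; 160 g. Origin centre of its underside, x along its length to the head, z up out of the keys.
- full0: full syringe, 50 g: barrel 24 mm diameter, 85 mm long, flange 42 wide x 32 high x 4 mm thick, round nozzle cap 32 mm diameter. Plunger drawn out: thumb disc ends 55 mm behind the origin. Origin on the axis at the front face of the flange; x along the axis to the nozzle (cap from x = 90 to 102 mm), z up; lying, the axis is 16 mm up. None if absent.
- full1: full syringe, 50 g: barrel 24 mm diameter, 85 mm long, flange 42 wide x 32 high x 4 mm thick, round nozzle cap 32 mm diameter. Plunger drawn out: thumb disc ends 55 mm behind the origin. Origin on the axis at the front face of the flange; x along the axis to the nozzle (cap from x = 90 to 102 mm), z up; lying, the axis is 16 mm up. None if absent.
- full2: full syringe, 50 g: barrel 24 mm diameter, 85 mm long, flange 42 wide x 32 high x 4 mm thick, round nozzle cap 32 mm diameter. Plunger drawn out: thumb disc ends 55 mm behind the origin. Origin on the axis at the front face of the flange; x along the axis to the nozzle (cap from x = 90 to 102 mm), z up; lying, the axis is 16 mm up. None if absent.
- used0: used-up syringe, 50 g: barrel 24 mm diameter, 85 mm long, flange 42 wide x 32 high x 4 mm thick, round nozzle cap 32 mm diameter. Plunger pressed in: thumb disc ends 16 mm behind the origin. It starts seated in a slot. Origin on the axis at the front face of the flange; x along the axis to the nozzle (cap from x = 90 to 102 mm), z up; lying, the axis is 16 mm up. None if absent.
- used1: used-up syringe, 50 g: barrel 24 mm diameter, 85 mm long, flange 42 wide x 32 high x 4 mm thick, round nozzle cap 32 mm diameter. Plunger pressed in: thumb disc ends 16 mm behind the origin. It starts seated in a slot. Origin on the axis at the front face of the flange; x along the axis to the nozzle (cap from x = 90 to 102 mm), z up; lying, the axis is 16 mm up. None if absent.
- used2: used-up syringe, 50 g: barrel 24 mm diameter, 85 mm long, flange 42 wide x 32 high x 4 mm thick, round nozzle cap 32 mm diameter. Plunger pressed in: thumb disc ends 16 mm behind the origin. It starts seated in a slot. Origin on the axis at the front face of the flange; x along the axis to the nozzle (cap from x = 90 to 102 mm), z up; lying, the axis is 16 mm up. None if absent.
- tray_in (a point): centre of the inner floor of an open steel tray fixed on the bench for used syringes, 156 x 146 mm outside, 24 mm high, walls and floor 3 mm; x along its longer side, z up.
- mat: dark rubber bench mat, 200 x 215 x 3 mm, fixed, on which the full syringes lie. Origin centre of its underside.
- reel: steel reel, 60 mm diameter, 46 mm high; bystander, leave it alone. Origin at its underside or middle.
- driver: screwdriver 160 mm long lying on the bench; bystander, leave it alone. Origin at its underside or middle.
- jar: jar 48 mm diameter, 60 mm high; bystander, leave it alone. Origin at its underside or middle.
- tape: ring of tape 90 mm diameter, 20 mm high; bystander, leave it alone. Origin at its underside or middle.
- meter: hand-held meter 150 x 75 x 34 mm; bystander, leave it alone. Origin at its underside or middle.
- carton: small carton 90 x 60 x 45 mm; bystander, leave it alone. Origin at its underside or middle.
- flux: bottle 40 mm diameter, 90 mm high; bystander, leave it alone. Origin at its underside or middle.
Not all that is in view belongs to the job. Leave any brown or green look-alike of the full0 alone.

How it is judged (in metres and radians):
On the way, in this order (a step that is already met when the one before it is completed fails the run):
1. all full syringes sit in slots with their flanges behind the plate, the used ones lie in the tray, and the pusher is drawn back clear of the plungers (((x of full0 in the frame of slot0 between -0.014 and 0.002 m and y of full0 in the frame of slot0 between -0.004 and 0.004 m and z of full0 in the frame of slot0 between -0.004 and 0.004 m and angle between the x axis of full0 and the x axis of pump, either way round below 0.09 rad) or (x of full0 in the frame of slot1 between -0.014 and 0.002 m and y of full0 in the frame of slot1 between -0.004 and 0.004 m and z of full0 in the frame of slot1 between -0.004 and 0.004 m and angle between the x axis of full0 and the x axis of pump, either way round below 0.09 rad) or (x of full0 in the frame of slot2 between -0.014 and 0.002 m and y of full0 in the frame of slot2 between -0.004 and 0.004 m and z of full0 in the frame of slot2 between -0.004 and 0.004 m and angle between the x axis of full0 and the x axis of pump, either way round below 0.09 rad)) and ((x of full1 in the frame of slot0 between -0.014 and 0.002 m and y of full1 in the frame of slot0 between -0.004 and 0.004 m and z of full1 in the frame of slot0 between -0.004 and 0.004 m and angle between the x axis of full1 and the x axis of pump, either way round below 0.09 rad) or (x of full1 in the frame of slot1 between -0.014 and 0.002 m and y of full1 in the frame of slot1 between -0.004 and 0.004 m and z of full1 in the frame of slot1 between -0.004 and 0.004 m and angle between the x axis of full1 and the x axis of pump, either way round below 0.09 rad) or (x of full1 in the frame of slot2 between -0.014 and 0.002 m and y of full1 in the frame of slot2 between -0.004 and 0.004 m and z of full1 in the frame of slot2 between -0.004 and 0.004 m and angle between the x axis of full1 and the x axis of pump, either way round below 0.09 rad)) and ((x of full2 in the frame of slot0 between -0.014 and 0.002 m and y of full2 in the frame of slot0 between -0.004 and 0.004 m and z of full2 in the frame of slot0 between -0.004 and 0.004 m and angle between the x axis of full2 and the x axis of pump, either way round below 0.09 rad) or (x of full2 in the frame of slot1 between -0.014 and 0.002 m and y of full2 in the frame of slot1 between -0.004 and 0.004 m and z of full2 in the frame of slot1 between -0.004 and 0.004 m and angle between the x axis of full2 and the x axis of pump, either way round below 0.09 rad) or (x of full2 in the frame of slot2 between -0.014 and 0.002 m and y of full2 in the frame of slot2 between -0.004 and 0.004 m and z of full2 in the frame of slot2 between -0.004 and 0.004 m and angle between the x axis of full2 and the x axis of pump, either way round below 0.09 rad)) and x of used0 in the frame of tray_in between -0.078 and 0.078 m and y of used0 in the frame of tray_in between -0.073 and 0.073 m and z of used0 in the frame of tray_in between 0 and 0.035 m and angle between used0's own x axis and vertical between 1.45 and 1.69 rad and x of used1 in the frame of tray_in between -0.078 and 0.078 m and y of used1 in the frame of tray_in between -0.073 and 0.073 m and z of used1 in the frame of tray_in between 0 and 0.035 m and angle between used1's own x axis and vertical between 1.45 and 1.69 rad and x of used2 in the frame of tray_in between -0.078 and 0.078 m and y of used2 in the frame of tray_in between -0.073 and 0.073 m and z of used2 in the frame of tray_in between 0 and 0.035 m and angle between used2's own x axis and vertical between 1.45 and 1.69 rad and value of joint pusher below 0.0165 m), for 0.2 s.
2. the pusher is up against the plungers and the flanges are snug against the plate (((x of full0 in the frame of slot0 between -0.0045 and 0.002 m and y of full0 in the frame of slot0 between -0.004 and 0.004 m and z of full0 in the frame of slot0 between -0.004 and 0.004 m and angle between the x axis of full0 and the x axis of pump, either way round below 0.09 rad) or (x of full0 in the frame of slot1 between -0.0045 and 0.002 m and y of full0 in the frame of slot1 between -0.004 and 0.004 m and z of full0 in the frame of slot1 between -0.004 and 0.004 m and angle between the x axis of full0 and the x axis of pump, either way round below 0.09 rad) or (x of full0 in the frame of slot2 between -0.0045 and 0.002 m and y of full0 in the frame of slot2 between -0.004 and 0.004 m and z of full0 in the frame of slot2 between -0.004 and 0.004 m and angle between the x axis of full0 and the x axis of pump, either way round below 0.09 rad)) and ((x of full1 in the frame of slot0 between -0.0045 and 0.002 m and y of full1 in the frame of slot0 between -0.004 and 0.004 m and z of full1 in the frame of slot0 between -0.004 and 0.004 m and angle between the x axis of full1 and the x axis of pump, either way round below 0.09 rad) or (x of full1 in the frame of slot1 between -0.0045 and 0.002 m and y of full1 in the frame of slot1 between -0.004 and 0.004 m and z of full1 in the frame of slot1 between -0.004 and 0.004 m and angle between the x axis of full1 and the x axis of pump, either way round below 0.09 rad) or (x of full1 in the frame of slot2 between -0.0045 and 0.002 m and y of full1 in the frame of slot2 between -0.004 and 0.004 m and z of full1 in the frame of slot2 between -0.004 and 0.004 m and angle between the x axis of full1 and the x axis of pump, either way round below 0.09 rad)) and ((x of full2 in the frame of slot0 between -0.0045 and 0.002 m and y of full2 in the frame of slot0 between -0.004 and 0.004 m and z of full2 in the frame of slot0 between -0.004 and 0.004 m and angle between the x axis of full2 and the x axis of pump, either way round below 0.09 rad) or (x of full2 in the frame of slot1 between -0.0045 and 0.002 m and y of full2 in the frame of slot1 between -0.004 and 0.004 m and z of full2 in the frame of slot1 between -0.004 and 0.004 m and angle between the x axis of full2 and the x axis of pump, either way round below 0.09 rad) or (x of full2 in the frame of slot2 between -0.0045 and 0.002 m and y of full2 in the frame of slot2 between -0.004 and 0.004 m and z of full2 in the frame of slot2 between -0.004 and 0.004 m and angle between the x axis of full2 and the x axis of pump, either way round below 0.09 rad)) and value of joint pusher between 0.019 and 0.0265 m), for 0.2 s.
At the end, for the whole second after the job is handed in: Full syringes in slots (4 mm across and in height, flange at most 4.5 mm behind the plate, straight to 0.09 rad); pusher at 0.019 to 0.0265; used ones level in the tray; handset level in its cradle within 6 mm in x, 7 in y, 4 in height; all at rest (all of step 2 and x of used0 in the frame of tray_in between -0.078 and 0.078 m and y of used0 in the frame of tray_in between -0.073 and 0.073 m and z of used0 in the frame of tray_in between 0 and 0.035 m and angle between used0's own x axis and vertical between 1.45 and 1.69 rad and x of used1 in the frame of tray_in between -0.078 and 0.078 m and y of used1 in the frame of tray_in between -0.073 and 0.073 m and z of used1 in the frame of tray_in between 0 and 0.035 m and angle between used1's own x axis and vertical between 1.45 and 1.69 rad and x of used2 in the frame of tray_in between -0.078 and 0.078 m and y of used2 in the frame of tray_in between -0.073 and 0.073 m and z of used2 in the frame of tray_in between 0 and 0.035 m and angle between used2's own x axis and vertical between 1.45 and 1.69 rad and x of handset in the frame of dock between -0.006 and 0.006 m and y of handset in the frame of dock between -0.007 and 0.007 m and z of handset in the frame of dock between -0.004 and 0.004 m and angle between the x axis of handset and the y axis of pump, either way round below 0.08 rad and angle between handset's own z axis and vertical below 0.08 rad and linear speed of each of full0, full1, full2, used0, used1, used2, handset below 0.02 m/s); the robot touches nothing.
It fails at once if a bystander (reel, screwdriver, jar, tape, meter, carton or bottle) is moved more than 5 cm (distance of any of reel, driver, jar, tape, meter, carton, flux from where it was at the start of the episode above 0.05 m).
Of full0, full1, full2 only 2 to 3 are there at a start; the rules pass over those that are not, and their reading is None.
Of used0, used1, used2 only 1 to 2 are there at a start; the rules pass over those that are not, and their reading is None.
At some moment in a run one of full0, full1, full2, handset may be knocked a few centimetres aside while the robot is not near it.
Once in a run the grip may slacken for a moment while it holds something.
It also fails if it takes over 210 s, if anything falls off the work surface, if the arm or the gripper's body presses on something with over 40 N, if the wrist force passes 120 N, or if a joint passes its speed limit or range.

ROBOT

A 6-joint arm with a two-finger parallel gripper is mounted at the origin on the work surface. World frame = base frame: x ahead of the robot, y to its left, z up, the work surface at z = 0. Lengths are in mm, angles in rad, forces in N, time in s.
With the tool pointing down it reaches from about 275 to 750 mm from the base axis. Payload 10.2 kg.
Tool frame: the origin (TCP) lies midway between the tips of the shut fingers; the grasp point (between the pads) lies 19 mm behind it; z points along the fingers, y is the direction in which the jaws open and shut (so a half turn about z gives the same grasp; the last joint's range is limited). The gripper opens to 85 mm and grips with 20 to 120 N. Pads are 22 mm wide; open, the fingers measure 114 mm over their backs; the gripper's body (76 mm by 85 mm) begins 54 mm behind the grasp point. The pads swing forward as they close: fully open they stand 13 mm farther back than shut.
Start: joints at [-0.223, 0.313, 1.498, -0, 1.331, -0.223], TCP at [525.006, -0.013, 231.294] pointing down, gripper open.
Joint ranges: [-2.94, 2.94], [-0.97, 2.17], [0.19, 2.56], [-1.23, 4.37], [0.02, 3.11], [-2.88, 2.88]. Speed limits (rad/s): [2.39, 2.39, 3.01, 3.14, 3.14, 3.14].

INTERFACE

Orientations are given as a unit quaternion [w, x, y, z].
In Python, from rig import sense, optics, ctrl gives the robot as it stands.
- The arm moves only by the tool play_rows, never from a script. Its argument "plan" is a list of rows, each a list of 7 numbers: the shift along the world's x, y, z in mm, then the turn, a rotation vector about the world's x, y, z in rad, then the opening, from -1 (shut) to 1 (fully open), so that 0 is half open. A call has 1 to 5 rows; each row shifts and turns the pose as measured when the row begins; what a row does not reach is not made up. A row lasts 1/12 s, in which the tool goes at most 41.7 mm and 7.16 degrees, less where a joint would pass 70% of its speed; a pose out of reach is approached as far as the arm can. A call is refused whole if a number of a shift passes 41.7 or a number of a turn 0.125, either way. A call with a gripper value outside its range is refused whole. The fingers move at their own pace and stop on an object; "grip_force" is the grip in N (left out, the last holds). Time passes only in rows, so rows that do not move let the fingers close. It gives the time, the measured TCP pose, the force and the opening at its end, in the units of the state.
- sense(): the state, without advancing time (a new reading comes with each control period).
- optics.capture(name): name is "scene" or "side" or "wrist"; returns a dict with "img" (480x640x3 uint8, blue, green, red), "fx", "fy", "cx", "cy" (pixels), "world_to_cam" (4x4, takes a point from world to camera coordinates). Camera axes: x right, y up, looking along -z (the intrinsics and any distortion apply to the point x, -y, -z); pixel columns grow to the right and rows downward; lengths in mm; the calibration is good to about 2 mm. The wrist camera is an equidistant fisheye: a pixel r from the principal point sees the ray r / f radians off the axis. A picture is of the moment at which its call begins. There is no depth.
- ctrl.finish_job(): hands the job in, once; it reports no verdict.
The state is a dict: "time_s": time; "joints": joint angles; "dq": joint speeds; "tau": joint torques, N m; "eef_pos": TCP position; "ee_rot": TCP orientation; "force": force on the tool from outside, world axes, zero at the start; "wrist_torque": the same for the moment, N m; "grip_width": opening from 0.0 (shut) to 1.0 (fully open).
Only numpy, scipy, OpenCV 4.12 (cv2) and the standard library are available. Lean on these libraries where they do the work, as an engineer would, in place of code of your own. Each camera call takes 0.05 s, during which the arm holds its last target. There are 200 camera calls.

## Working session

There is one attempt and no reset: what is moved stays moved. The work goes in short steps, Python scripts to look and compute and a tool call to move; the robot and the scene stay as the last step left them, time stands still between calls to the robot, and variables do not carry over. Pictures are saved under pics/ and viewed, about 12 in all and at most 16, crops included, and the job is handed in when it is done.

Besides the shell and the picture viewer there is one more tool, called after "Emit:" by a JSON object that holds its "method" and its "body", one argument or row to a line. play_rows: Moves the arm, as the interface text tells. Its arguments: {"type":"object","properties":{"plan":{"type":"array"},"grip_force":{"type":"number"}},"required":["plan"]}

```bash
ls; mkdir -p pics
cat > h.py <<'E'
import numpy as np, cv2
from scipy.spatial.transform import Rotation as R
from rig import sense, optics, ctrl
def cap(name,fn=None):
    c=optics.capture(name)
    if fn: cv2.imwrite('pics/'+fn,c['img'])
    return c
def ray(c,name,u,v):
    x=(u-c['cx'])/c['fx'];y=(v-c['cy'])/c['fy']
    if name=='wrist':
        r=np.hypot(x,y);d=np.array([np.sin(r)*x/max(r,1e-9),-np.sin(r)*y/max(r,1e-9),-np.cos(r)])
    else: d=np.array([x,-y,-1.])
    M=np.array(c['world_to_cam']);Rm=M[:3,:3]
    return -Rm.T@M[:3,3],Rm.T@d
def px2w(c,name,u,v,z):
    o,d=ray(c,name,u,v);return o+d*(z-o[2])/d[2]
def w2px(c,name,p):
    M=np.array(c['world_to_cam']);q=M[:3,:3]@np.array(p,float)+M[:3,3];x,y,z=q[0],-q[1],-q[2]
    if name=='wrist':
        r=np.hypot(x,y);t=np.arctan2(r,z);s=t/max(r,1e-9)
        return c['cx']+c['fx']*s*x,c['cy']+c['fy']*s*y
    return c['cx']+c['fx']*x/z,c['cy']+c['fy']*y/z
E
python3 - <<'E'
from h import *
import pickle
for n in('scene','side','wrist'):
    c=cap(n,n+'0.png');pickle.dump(c,open(n+'0.pkl','wb'))
    print(n,c['fx'],c['cx'],c['cy'],[k for k in c]);M=np.array(c['world_to_cam']);print((-M[:3,:3].T@M[:3,3]).round(),M[:3,:3].round(2).tolist())
print(sense())
E
```

```text
pics
scene 472.4538836801966 320.36807614011093 238.15709080785734 ['img', 'fx', 'fy', 'cx', 'cy', 'world_to_cam']
[1039. -638. 1216.] [[0.76, 0.64, 0.01], [-0.53, 0.61, 0.58], [0.37, -0.45, 0.81]]
side 572.5375098748863 324.2730868397106 241.7557789165856 ['img', 'fx', 'fy', 'cx', 'cy', 'world_to_cam']
[  -99. -1105.   888.] [[0.86, -0.51, -0.01], [0.27, 0.45, 0.85], [-0.43, -0.73, 0.53]]
wrist 371.64829954431775 309.57462428004806 233.12479347088842 ['img', 'fx', 'fy', 'cx', 'cy', 'world_to_cam']
[525.  70. 374.] [[1.0, 0.0, -0.0], [-0.0, 0.96, -0.27], [0.0, 0.27, 0.96]]
{'time_s': 0.15, 'joints': array([-2.23372128e-01,  3.13323470e-01,  1.49822907e+00,  1.05022637e-06,
        1.33096720e+00, -2.23384899e-01]), 'dq': array([-0.00099774, -0.00123785, -0.00052885,  0.00140756, -0.00032658,
       -0.00300286]), 'tau': array([ 1.79854873e-03, -4.12368500e+01, -2.59796566e+01, -1.57318855e-04,
        3.17765021e-03, -3.62555340e-05]), 'eef_pos': array([5.24826315e+02, 4.21888796e-02, 2.30878121e+02]), 'ee_rot': array([-3.92511176e-04,  7.07102278e-01,  7.07111132e-01, -2.46587695e-04]), 'force': array([ 1.47523551, -0.5716431 ,  0.51668497]), 'wrist_torque': array([-0.04387219,  0.0279329 ,  0.03158343]), 'grip_width': 1.0006009999749577}
```

View pics/scene0.png

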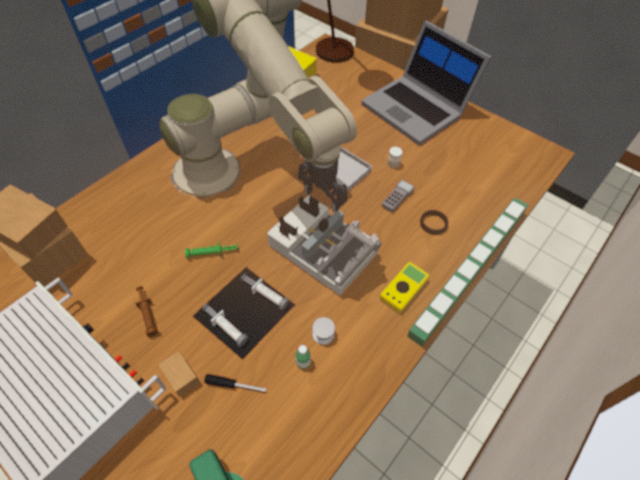

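View pics/wrist0.png

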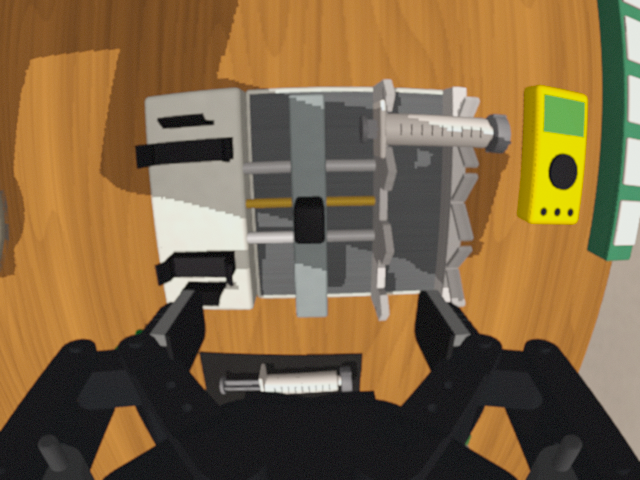

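Run:
```python
import cv2,numpy as np
a=cv2.imread('pics/scene0.png')[170:360,180:420];cv2.imwrite('pics/c1.png',cv2.resize(a,None,fx=3.2,fy=3.0,interpolation=cv2.INTER_CUBIC))
```

```text
(no output)
```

View pics/side0.png

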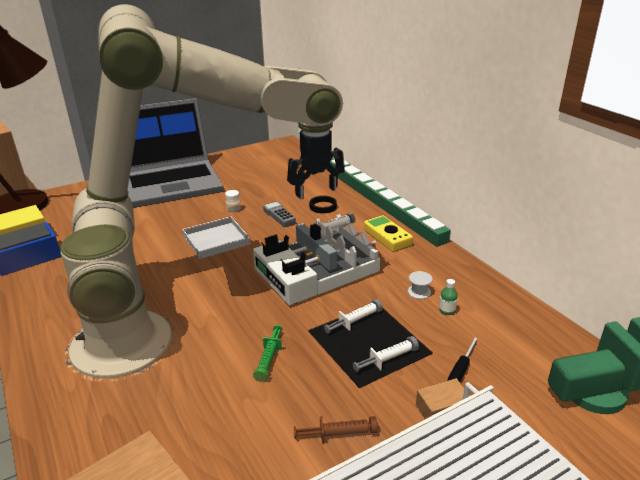

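View pics/c1.png

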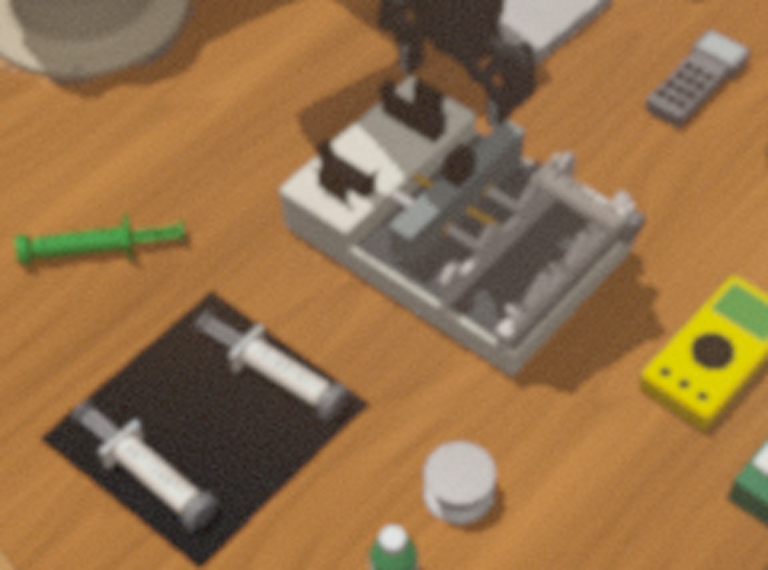

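Run:
```python
import cv2,numpy as np
a=cv2.imread('pics/wrist0.png')[70:330,130:530];cv2.imwrite('pics/c2.png',cv2.resize(a,None,fx=2,fy=2,interpolation=cv2.INTER_CUBIC))
from h import *
import pickle
c=pickle.load(open('scene0.pkl','rb'))
for n,u,v,z in [('handset',398,195,12),('handset head end',408,186,24),('handset tail',388,205,24),('tray',347,168,24),('full lo flange',180+122/3.2,170+438/3,19),('full lo cap',180+202/3.2,170+505/3,19),('full hi flange',180+247/3.2,170+348/3,19),('cap',180+333/3.2,170+397/3,19),('jar',323,331,46),('meter',405,287,34),('tape',434,222,20)]: print(n,px2w(c,'scene',u,v,z).round())
```

```text
handset [576. 344.  12.]
handset head end [583. 390.  24.]
handset tail [580. 277.  24.]
tray [375. 320.  24.]
full lo flange [ 453. -357.   19.]
full lo cap [ 553. -359.   19.]
full hi flange [ 468. -218.   19.]
cap [ 563. -207.   19.]
jar [ 711. -212.   46.]
meter [799.  50.  34.]
tape [732. 319.  20.]
```

View pics/c2.png

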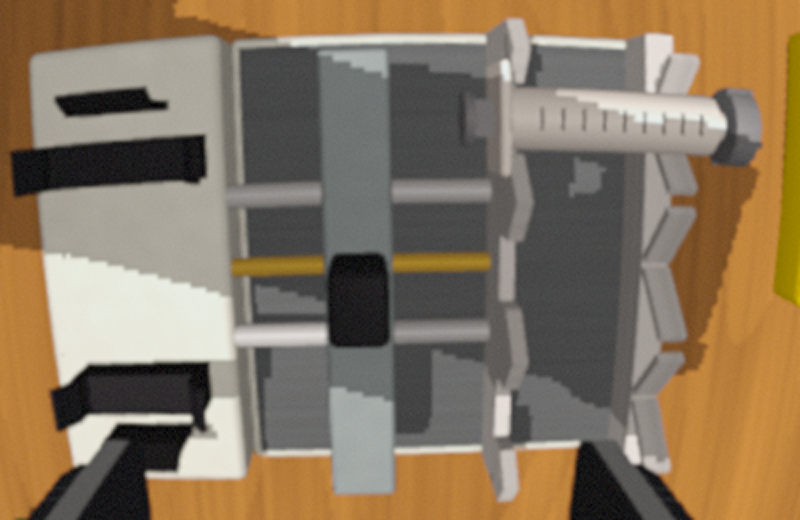

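Run:
```python
from h import *
import pickle
c=pickle.load(open('wrist0.pkl','rb'))
def P(n,u,v,z): print(n,px2w(c,'wrist',130+u/2,70+v/2,z).round(1))
P('screwL',232,267,90);P('screwR',490,262,90);P('rail1L',228,196,90);P('rail1R',490,190,90);P('rail2L',235,336,90);P('rail2R',490,330,90)
for u,v in[(330,255),(388,255),(330,346),(388,346)]:P('tab',u,v,147)
P('syr flange axis',515,117,95);P('barrel end',712,125,95);P('cap face',755,127,95)
P('barreltop',600,90,95);P('barrelbot',600,152,95)
P('plate rear topend',494,50,112);P('plate rear botend',487,470,112);P('blk front t',387,52,112);P('blk front b',393,490,112);P('blk back b',333,490,112)
P('deck edgeT',500,38,50);P('bodyB',420,452,50)
P('sadd+ L',12,172,111);P('sadd+ R',205,155,111);P('sadd- L',52,405,111);P('sadd- R',210,390,111)
P('hous TL',32,60,75);P('hous TR',220,40,75);P('hous BR',245,475,75);P('hous BL',75,475,75)
P('mat syr fl',2*(262-130),2*(382-70),19);P('cap',2*(345-130),2*(380-70),19)
```

```text
screwL [474.9  13.6  90. ]
screwR [576.1  15.6  90. ]
rail1L [474.2  41.6  90. ]
rail1R [575.2  43.9  90. ]
rail2L [474.9 -14.7  90. ]
rail2R [577.3 -12.1  90. ]
tab [515.8  28.5 147. ]
tab [533.8  28.5 147. ]
tab [515.5  -1.  147. ]
tab [534.1  -1.  147. ]
syr flange axis [583.3  72.5  95. ]
barrel end [665.7  74.5  95. ]
cap face [686.3  75.4  95. ]
barreltop [616.7  84.6  95. ]
barrelbot [617.5  60.6  95. ]
plate rear topend [571.9  95.9 112. ]
plate rear botend [575.5 -63.6 112. ]
blk front t [534.4  94.2 112. ]
blk front b [538.3 -72.  112. ]
blk back b [514.5 -72.  112. ]
deck edgeT [585.6 107.6  50. ]
bodyB [554.1 -84.8  50. ]
sadd+ L [393.4  56.  111. ]
sadd+ R [470.   58.6 111. ]
sadd- L [400.6 -37.8 111. ]
sadd- R [467.8 -30.  111. ]
hous TL [387.  101.7  75. ]
hous TR [469.3 103.8  75. ]
hous BR [473.1 -84.9  75. ]
hous BL [390.  -88.2  75. ]
mat syr fl [ 467.8 -216.3   19. ]
cap [ 567.  -212.6   19. ]
```

Emit:
{"method": "play_rows", "body": {
  "plan": [
    [0,3,0,0,0,0.122,0],
    [0,3,0,0,0,0.122,0],
    [0,3,0,0,0,0.122,0],
    [0,2,0,0,0,0.122,0],
    [0,2,0,0,0,0.122,0]
  ]
}}

```text
time_s: 0.57
eef_pos: [524.2, 13.3, 229.5]
ee_rot: [-0.002, 0.456, 0.89, -0.001]
force: [-0.3, 0.1, 0.1]
grip_width: 0.501
```

Emit:
{"method": "play_rows", "body": {
  "plan": [
    [0,0,0,0,0,0.122,0],
    [0,0,0,0,0,0.122,0],
    [0,0,0,0,0,0.122,0],
    [0,0,0,0,0,0.122,0],
    [0,0,0,0,0,0.122,0]
  ]
}}

```text
time_s: 0.98
eef_pos: [523.5, 13.9, 228.2]
ee_rot: [-0.003, 0.16, 0.987, -0.002]
force: [0.0, -0.1, 0.4]
grip_width: 0.497
```

Emit:
{"method": "play_rows", "body": {
  "plan": [
    [0,0,0,0,0,0.122,0],
    [0,0,0,0,0,0.122,0],
    [0,0,0,0,0,0.122,0],
    [0,0,0,0,0,0,0]
  ]
}}

```text
time_s: 1.32
eef_pos: [523.0, 14.0, 227.2]
ee_rot: [-0.003, -0.029, 1.0, -0.002]
force: [-0.1, -0.1, 0.1]
grip_width: 0.501
```

```bash
cat >> h.py <<'E'
def st():
    s=sense();q=s['ee_rot'];r=R.from_quat([q[1],q[2],q[3],q[0]]).as_matrix()
    print('t%.2f'%s['time_s'],'pos',s['eef_pos'].round(1),'z',r[:,2].round(3),'yjaw',r[:,1].round(4),'F',s['force'].round(1),'w%.3f'%s['grip_width'],'j',s['joints'].round(2))
E
python3 - <<'E'
from h import *
import pickle
st();c=cap('wrist','w1.png');pickle.dump(c,open('w1.pkl','wb'))
E
```

```text
t1.32 pos [523.   14.  227.2] z [-0.007 -0.004 -1.   ] yjaw [-0.058   0.9983 -0.0041] F [-0.1 -0.1  0.1] w0.501 j [-0.19  0.32  1.5  -0.01  1.33 -1.82]
```

View pics/w1.png

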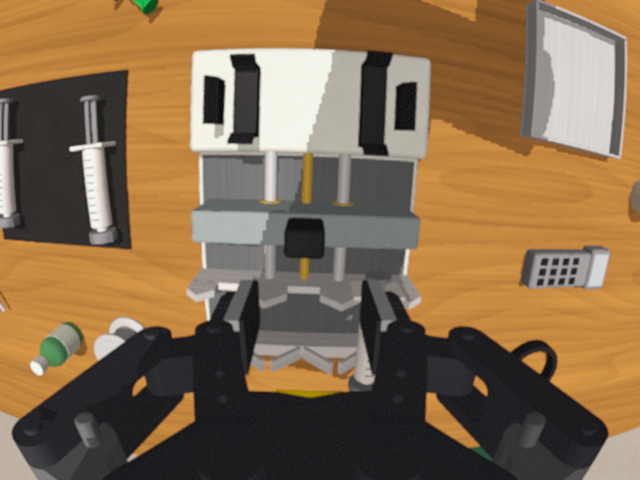

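Run:
```python
from h import *
import pickle
c=pickle.load(open('w1.pkl','rb'));M=c['world_to_cam'];print((-M[:3,:3].T@M[:3,3]).round(1))
def P(n,u,v,z): print(n,px2w(c,'wrist',u,v,z).round(1))
for u,v in [(286,220),(323,219),(287,256),(323,256)]:P('tab',u,v,147)
P('screw t',308,155,90);P('screw b',305,203,90);P('blk fl',194,245,112);P('blk fr',417,247,112)
P('hous bl',193,150,75);P('hous br',427,157,75);P('hous tl',196,53,75);P('hous tr',430,62,75)
P('sad- t',245,57,111);P('sad- b',243,140,111);P('sad+ t',378,54,111);P('sad+ b',374,152,111)
P('mat hi fl',92,147,19);P('mat hi cap',101,232,19);P('lo fl',8,142,19);P('lo cap',10,215,19)
for u,v in [(530,4),(625,38),(622,155),(525,135)]:P('tray',u,v,24)
P('hs tail',526,270,24);P('head end',605,267,24);P('head top',588,250,24);P('head bot',588,288,24)
a=c['img'][190:390,180:430];cv2.imwrite('pics/c3.png',cv2.resize(a,None,fx=3,fy=3,interpolation=cv2.INTER_CUBIC))
```

```text
[454.9  11.2 370.5]
tab [509.2  -1.1 147. ]
tab [507.2  21.7 147. ]
tab [5.327e+02 5.000e-01 1.470e+02]
tab [531.3  23.4 147. ]
screw t [471.9   9.9  90. ]
screw b [508.8   9.8  90. ]
blk fl [540.9 -72.  112. ]
blk fr [532.4  95.4 112. ]
hous bl [472.  -84.2  75. ]
hous br [466.6 106.8  75. ]
hous tl [391.4 -85.5  75. ]
hous tr [387.6 103.6  75. ]
sad- t [402.8 -37.7 111. ]
sad- b [462.1 -36.  111. ]
sad+ t [395.1  54.3 111. ]
sad+ b [465.2  56.  111. ]
mat hi fl [ 471.3 -220.1   19. ]
mat hi cap [ 564.5 -213.8   19. ]
lo fl [ 459.8 -354.6   19. ]
lo cap [ 550.9 -360.7   19. ]
tray [286.4 233.1  24. ]
tray [281.2 385.5  24. ]
tray [430.2 387.9  24. ]
tray [432.6 231.5  24. ]
hs tail [579.4 262.2  24. ]
head end [573.3 396.   24. ]
head top [551.9 354.8  24. ]
head bot [602.1 373.6  24. ]
```

Emit:
{"method": "play_rows", "body": {
  "plan": [
    [1,-2.5,-30,0,0,-0.034,0],
    [0,0,-30,0,0,0,0],
    [0,0,-30,0,0,0,0],
    [0,0,-16,0,0,0,0],
    [0,0,0,0,0,0,0]
  ],
  "grip_force": 40
}}

```text
time_s: 1.78
eef_pos: [524.2, 11.4, 118.5]
ee_rot: [-0.001, 0.003, 1.0, -0.002]
force: [-0.1, -0.4, 0.2]
grip_width: 0.503
```

Run:
```python
from h import *
import pickle
st();c=cap('wrist','w2.png');pickle.dump(c,open('w2.pkl','wb'))
```

```text
t1.78 pos [524.2  11.4 118.5] z [-0.002 -0.005 -1.   ] yjaw [ 0.0059  1.     -0.005 ] F [-0.1 -0.4  0.2] w0.503 j [-0.2   0.43  1.65 -0.01  1.07 -1.76]
```

View pics/w2.png

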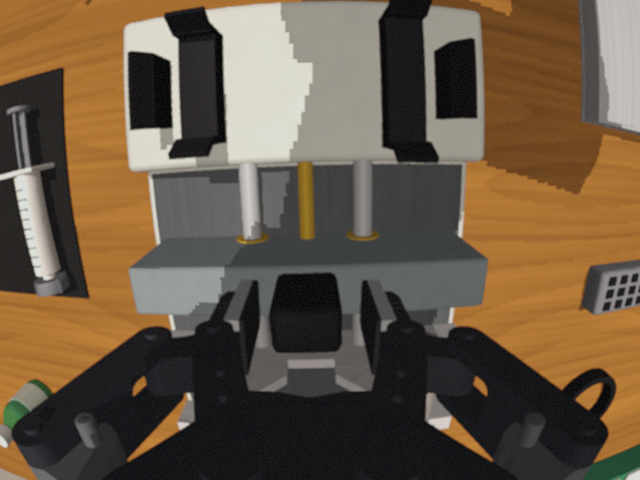

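Emit:
{"method": "play_rows", "body": {
  "plan": [
    [0,-2,1,0,0,0.03,-0.4],
    [0,0,0,0,0,0,-0.8],
    [0,0,0,0,0,0,-0.8],
    [0,0,0,0,0,0,-0.8],
    [0,0,0,0,0,0,-0.8]
  ],
  "grip_force": 40
}}

```text
time_s: 2.25
eef_pos: [524.8, 10.1, 122.3]
ee_rot: [-0.001, -0.009, 1.0, -0.002]
force: [2.4, 0.5, -11.1]
grip_width: 0.29
```

Emit:
{"method": "play_rows", "body": {
  "plan": [
    [-10,0,0,0,0,0,-0.8],
    [-10,0,0,0,0,0,-0.8],
    [-10,0,0,0,0,0,-0.8],
    [-5,0,0,0,0,0,-0.8],
    [0,0,0,0,0,0,-0.8]
  ]
}}

```text
time_s: 2.67
eef_pos: [491.1, 9.2, 122.4]
ee_rot: [0.003, -0.008, 1.0, -0.003]
force: [4.9, 2.0, -15.1]
grip_width: 0.294
```

Emit:
{"method": "play_rows", "body": {
  "plan": [
    [-3,0,0,0,0,0,-0.8],
    [0,0,0,0,0,0,-0.8]
  ]
}}

```text
time_s: 2.83
eef_pos: [491.1, 9.2, 122.5]
ee_rot: [0.007, -0.007, 1.0, -0.003]
force: [-1.9, -0.9, -8.3]
grip_width: 0.295
```

Emit:
{"method": "play_rows", "body": {
  "plan": [
    [-3,0,0,0,0,0,-0.8],
    [0,0,0,0,0,0,-0.8]
  ]
}}

```text
time_s: 3.0
eef_pos: [491.0, 9.3, 122.6]
ee_rot: [0.011, -0.006, 1.0, -0.003]
force: [-2.9, -0.3, -9.5]
grip_width: 0.296
```

Emit:
{"method": "play_rows", "body": {
  "plan": [
    [-2,0,0,0,0,0,-0.8],
    [0,0,0,0,0,0,-0.8]
  ]
}}

```text
time_s: 3.17
eef_pos: [490.9, 9.3, 122.7]
ee_rot: [0.014, -0.005, 1.0, -0.003]
force: [-1.3, -0.4, -8.8]
grip_width: 0.291
```

Emit:
{"method": "play_rows", "body": {
  "plan": [
    [-4,0,0,0,0,0,-0.8]
  ]
}}

```text
time_s: 3.25
eef_pos: [490.1, 9.2, 123.0]
ee_rot: [0.018, -0.004, 1.0, -0.003]
force: [34.2, 4.4, -26.4]
grip_width: 0.295
```

Run:
```python
from h import *
import pickle
st();c=cap('wrist','w3.png');pickle.dump(c,open('w3.pkl','wb'))
```

```text
t3.25 pos [490.1   9.2 123. ] z [ 0.036 -0.005 -0.999] yjaw [-0.0083  0.9999 -0.0057] F [ 34.2   4.4 -26.4] w0.295 j [-0.22  0.34  1.77  0.    1.   -1.8 ]
```

View pics/w3.png

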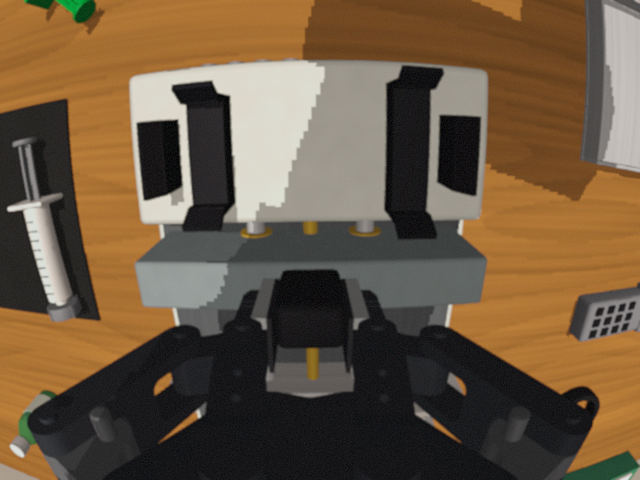

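Emit:
{"method": "play_rows", "body": {
  "plan": [
    [0,0,0,0,0,0,0],
    [0,0,0,0,0,0,0],
    [0,0,0,0,0,0,0],
    [0,0,30,0,0,0,0],
    [0,0,40,0,0.03,0.01,0]
  ]
}}

```text
time_s: 3.72
eef_pos: [488.4, 9.4, 192.9]
ee_rot: [0.001, -0.007, 1.0, -0.002]
force: [-0.2, -0.1, 0.0]
grip_width: 0.501
```

Emit:
{"method": "play_rows", "body": {
  "plan": [
    [25,13,8,0,0,0,0],
    [30,15,0,0,0,0,0],
    [30,15,0,0,0,0,0],
    [30,15,0,0,0,0,0],
    [0,0,0,0,0,0,0]
  ]
}}

```text
time_s: 4.13
eef_pos: [610.1, 68.9, 215.4]
ee_rot: [0.01, -0.005, 1.0, -0.004]
force: [0.2, 0.4, -0.2]
grip_width: 0.497
```

Run:
```python
from h import *
import pickle
st();c=cap('wrist','w4.png');pickle.dump(c,open('w4.pkl','wb'))
cv2.imwrite('pics/w4c.png',cv2.resize(c['img'][100:400,150:550],None,fx=2,fy=2,interpolation=cv2.INTER_CUBIC))
```

```text
t4.13 pos [610.1  68.9 215.4] z [ 0.02  -0.007 -1.   ] yjaw [-0.0093  0.9999 -0.0072] F [ 0.2  0.4 -0.2] w0.497 j [-0.08  0.51  1.25 -0.01  1.36 -1.65]
```

View pics/w4c.png

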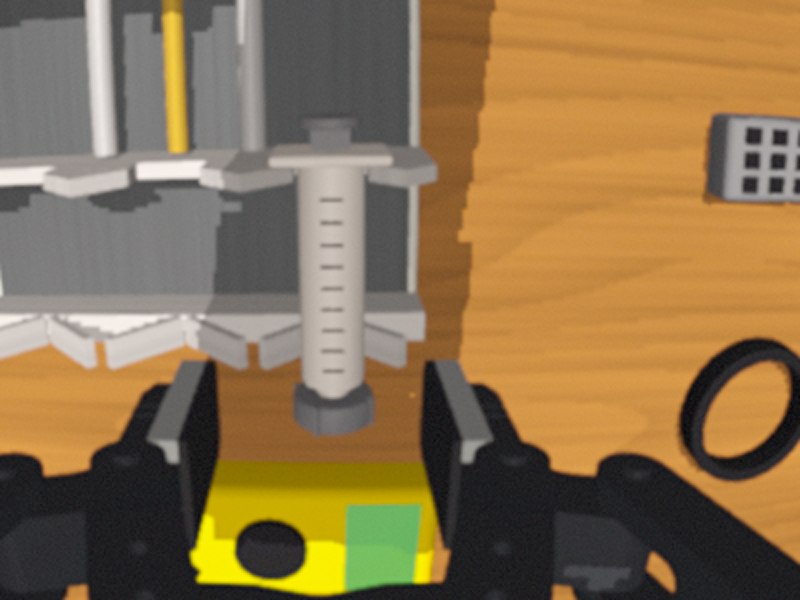

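Run:
```python
from h import *
import pickle
c=pickle.load(open('w4.pkl','rb'));M=c['world_to_cam'];print((-M[:3,:3].T@M[:3,3]).round(1))
def P(n,u,v,z): print(n,px2w(c,'wrist',150+u/2,100+v/2,z).round(1))
P('flange rear top',330,147,111);P('flange front top',330,165,111);P('flange L',270,157,111);P('fl R',391,157,111)
P('tooth rear', 90,165,115);P('tooth front',90,190,115);P('tooth2 r',225,162,115);P('tooth3',400,152,115)
P('barrelL',300,250,95);P('barrelR',364,250,95);P('bl',304,370,95);P('br',363,370,95)
P('cap rear top',333,392,111);P('cap front top',333,415,111)
P('cradle back top',360,296,50);P('disc',330,122,107)
P('tooth10 tips',48,180,115);P('tooth10 tips',127,185,115);P('',205,185,115);P('',290,180,115);
P('tooth21 tipsrear',205,170,115)
```

```text
[538.2  69.8 356.8]
flange rear top [571.8  72.  111. ]
flange front top [577.9  72.1 111. ]
flange L [575.3  52.  111. ]
fl R [574.9  92.5 111. ]
tooth rear [577.   -9.4 115. ]
tooth front [585.7  -9.9 115. ]
tooth2 r [576.4  37.4 115. ]
tooth3 [572.5  95.  115. ]
barrelL [612.   61.7  95. ]
barrelR [611.8  85.1  95. ]
bl [660.3  63.3  95. ]
br [660.   86.2  95. ]
cap rear top [661.7  74.4 111. ]
cap front top [671.4  74.6 111. ]
cradle back top [645.3  86.6  50. ]
disc [563.8  72.  107. ]
tooth10 tips [582.  -25.3 115. ]
tooth10 tips [584.1   3.5 115. ]
 [584.2  30.5 115. ]
 [582.4  58.9 115. ]
tooth21 tipsrear [579.1  30.6 115. ]
```

Emit:
{"method": "play_rows", "body": {
  "plan": [
    [1.5,4.3,-20,0.007,0.02,0.014,0],
    [0,0,-36,0,0,0,0],
    [0,0,-36,0,0,0,0],
    [0,0,-36,0,0,0,0],
    [0,0,-8,0,0,0,0]
  ]
}}

```text
time_s: 4.6
eef_pos: [608.7, 70.9, 82.5]
ee_rot: [0.004, -0.011, 1.0, -0.001]
force: [-0.8, 0.6, 0.2]
grip_width: 0.497
```

Run:
```python
from h import *
st()
```

```text
t4.60 pos [608.7  70.9  82.5] z [ 0.008 -0.002 -1.   ] yjaw [-0.0223  0.9997 -0.002 ] F [-0.8  0.6  0.2] w0.497 j [-0.07  0.64  1.4  -0.    1.09 -1.67]
```

Emit:
{"method": "play_rows", "body": {
  "plan": [
    [3,2.3,-4,0,0.008,0,0],
    [0,0,0,0,0,0,-0.3],
    [0,0,0,0,0,0,-0.8],
    [0,0,0,0,0,0,-0.8],
    [0,0,0,0,0,0,-0.8]
  ],
  "grip_force": 40
}}

```text
time_s: 5.02
eef_pos: [612.2, 72.3, 84.2]
ee_rot: [0.001, -0.01, 1.0, -0.001]
force: [-3.3, 0.5, -3.0]
grip_width: 0.269
```

Run:
```python
from h import *
import pickle
st();c=cap('wrist','w5.png');pickle.dump(c,open('w5.pkl','wb'))
cv2.imwrite('pics/w5c.png',cv2.resize(c['img'][100:400,150:550],None,fx=2,fy=2,interpolation=cv2.INTER_CUBIC))
```

```text
t5.02 pos [612.2  72.3  84.2] z [ 0.003 -0.002 -1.   ] yjaw [-0.0209  0.9998 -0.0025] F [-3.3  0.5 -3. ] w0.269 j [-0.07  0.65  1.38 -0.    1.11 -1.66]
```

View pics/w5c.png

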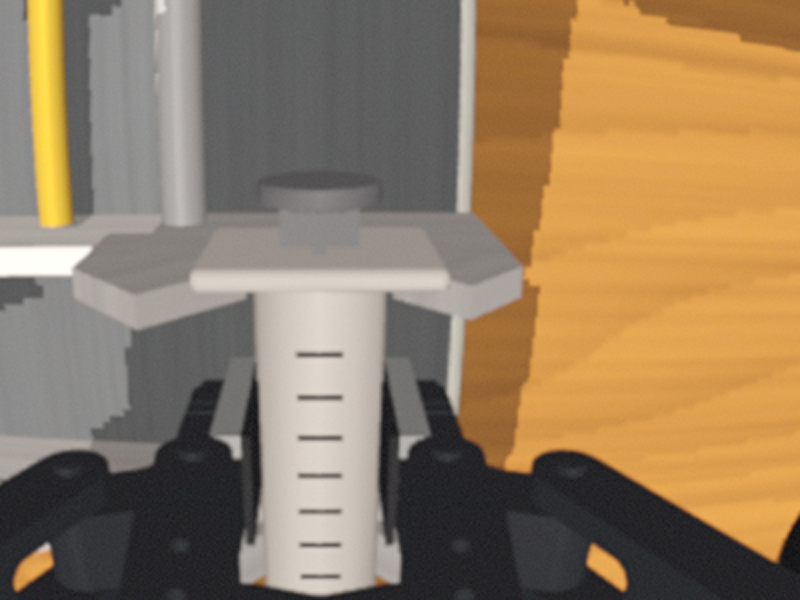

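Emit:
{"method": "play_rows", "body": {
  "plan": [
    [0,0,15,0,0,0,-0.8],
    [0,0,25,0,0,0,-0.8],
    [0,0,30,0,0,0,-0.8],
    [0,0,30,0,0,0,-0.8],
    [-5,5,10,0,0,0,-0.8]
  ],
  "grip_force": 50
}}

```text
time_s: 5.48
eef_pos: [606.7, 76.7, 199.7]
ee_rot: [0.002, -0.01, 1.0, -0.001]
force: [0.5, 0.6, 0.3]
grip_width: 0.265
```

Emit:
{"method": "play_rows", "body": {
  "plan": [
    [-28,26,0,0,0,0,-0.8],
    [-28,26,0,0,0,0,-0.8],
    [-28,26,0,0,0,0,-0.8],
    [-28,26,0,0,0,0,-0.8],
    [-28,26,0,0,0,0,-0.8]
  ]
}}

```text
time_s: 5.9
eef_pos: [464.8, 207.2, 203.8]
ee_rot: [0.009, -0.006, 1.0, -0.001]
force: [0.7, 0.7, -0.3]
grip_width: 0.262
```

Emit:
{"method": "play_rows", "body": {
  "plan": [
    [-28,26,0,0,0,0,-0.8],
    [-28,26,0,0,0,0,-0.8],
    [-28,26,0,0,0,0,-0.8],
    [-20,20,0,0,0,0,-0.8],
    [0,0,0,0,0,0,-0.8]
  ]
}}

```text
time_s: 6.32
eef_pos: [348.8, 312.4, 204.6]
ee_rot: [0.01, -0.008, 1.0, 0.0]
force: [0.7, -0.7, -0.2]
grip_width: 0.262
```

Run:
```python
from h import *
import pickle
st();c=cap('wrist','w6.png');pickle.dump(c,open('w6.pkl','wb'))
```

```text
t6.32 pos [348.8 312.4 204.6] z [ 0.021  0.001 -1.   ] yjaw [-1.610e-02  9.999e-01  5.000e-04] F [ 0.7 -0.7 -0.2] w0.262 j [ 0.48  0.2   1.71 -0.01  1.21 -1.1 ]
```

View pics/w6.png

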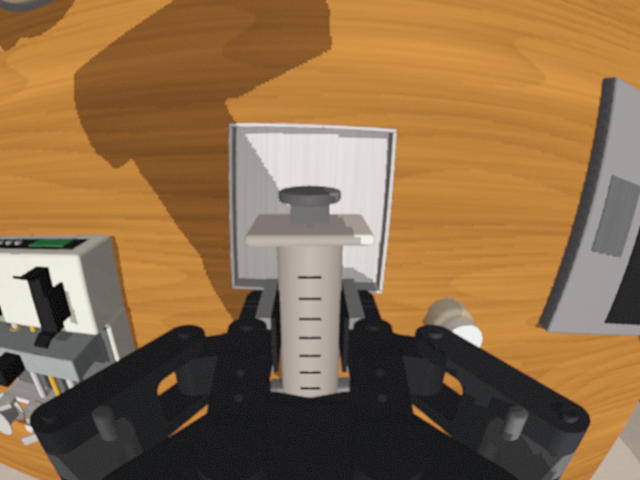

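Run:
```python
from h import *
import pickle
c=pickle.load(open('w6.pkl','rb'))
for u,v in [(232,125),(395,129),(382,291),(234,288)]:print(px2w(c,'wrist',u,v,24).round(1))
```

```text
[278.6 244.8  24. ]
[279.5 386.3  24. ]
[433.3 385.   24. ]
[432.4 241.1  24. ]
```

Emit:
{"method": "play_rows", "body": {
  "plan": [
    [0,1,-38,0,0.02,0,-0.8],
    [1,0,-38,0,0,0,-0.8],
    [1,0,-38,0,0,0,-0.8],
    [1,0,-38,0,0,0,-0.8],
    [0,0,-20,0,0,0,-0.8]
  ]
}}

```text
time_s: 6.78
eef_pos: [357.4, 312.7, 32.7]
ee_rot: [0.01, -0.008, 1.0, 0.004]
force: [-0.2, -0.1, -2.0]
grip_width: 0.262
```

Run:
```python
from h import *
st()
```

```text
t6.78 pos [357.4 312.7  32.7] z [ 0.019  0.009 -1.   ] yjaw [-0.0162  0.9998  0.0088] F [-0.2 -0.1 -2. ] w0.262 j [ 0.47  0.47  1.88 -0.    0.78 -1.11]
```

Emit:
{"method": "play_rows", "body": {
  "plan": [
    [-9,0,0,0,0.018,0,-0.8],
    [0,0,-12,-0.009,0,0,-0.8],
    [0,0,-8,0,0,0,-0.8],
    [0,0,0,0,0,0,-0.8]
  ]
}}

```text
time_s: 7.12
eef_pos: [347.1, 310.1, 9.9]
ee_rot: [-0.003, -0.006, 1.0, -0.001]
force: [0.3, -0.3, -0.4]
grip_width: 0.262
```

Run:
```python
from h import *
st()
```

```text
t7.12 pos [347.1 310.1   9.9] z [-0.007 -0.003 -1.   ] yjaw [-0.0127  0.9999 -0.0027] F [ 0.3 -0.3 -0.4] w0.262 j [ 0.48  0.51  1.89  0.    0.75 -1.11]
```

Emit:
{"method": "play_rows", "body": {
  "plan": [
    [0,0,0,0,0,0,-0.1],
    [0,0,0,0,0,0,-0.1],
    [0,0,20,0,0,0,-0.1],
    [0,0,35,0,0,0,-0.1],
    [0,0,40,0,0,0,0]
  ]
}}

```text
time_s: 7.53
eef_pos: [345.6, 308.6, 106.7]
ee_rot: [-0.007, -0.006, 1.0, -0.002]
force: [1.0, 0.0, 0.3]
grip_width: 0.497
```

Emit:
{"method": "play_rows", "body": {
  "plan": [
    [0,0,40,0,0,0,0],
    [11,-37,15,0,0,0,0],
    [11,-38,10,0,0,0,0],
    [11,-38,0,0,0,0,0],
    [11,-38,0,0,0,0,0]
  ]
}}

```text
time_s: 7.95
eef_pos: [391.4, 159.8, 189.0]
ee_rot: [0.006, -0.012, 1.0, 0.002]
force: [1.2, 0.2, -0.0]
grip_width: 0.502
```

Emit:
{"method": "play_rows", "body": {
  "plan": [
    [11,-38,0,0,0,0,0],
    [11,-38,0,0,0,0,0],
    [11,-38,0,0,0,0,0],
    [11,-38,0,0,0,0,0],
    [11,-38,0,0,0,0,0]
  ]
}}

```text
time_s: 8.37
eef_pos: [447.6, -40.0, 196.7]
ee_rot: [0.013, -0.013, 1.0, 0.001]
force: [0.6, 0.3, 0.1]
grip_width: 0.501
```

Emit:
{"method": "play_rows", "body": {
  "plan": [
    [11,-38,0,0,0,0,0],
    [11,-38,0,0,0,0,0],
    [11,-38,0,0,0,0,0],
    [11,-38,0,0,0,0,0],
    [0,0,0,0,0,0,0]
  ]
}}

```text
time_s: 8.78
eef_pos: [492.9, -206.4, 203.2]
ee_rot: [0.019, -0.01, 1.0, -0.002]
force: [0.3, 0.7, -0.4]
grip_width: 0.502
```

Run:
```python
from h import *
import pickle
st();c=cap('wrist','w7.png');pickle.dump(c,open('w7.pkl','wb'))
```

```text
t8.78 pos [ 492.9 -206.4  203.2] z [ 0.038 -0.003 -0.999] yjaw [-0.0207  0.9998 -0.0039] F [ 0.3  0.7 -0.4] w0.502 j [-0.63  0.34  1.54  0.02  1.23 -2.22]
```

View pics/w7.png

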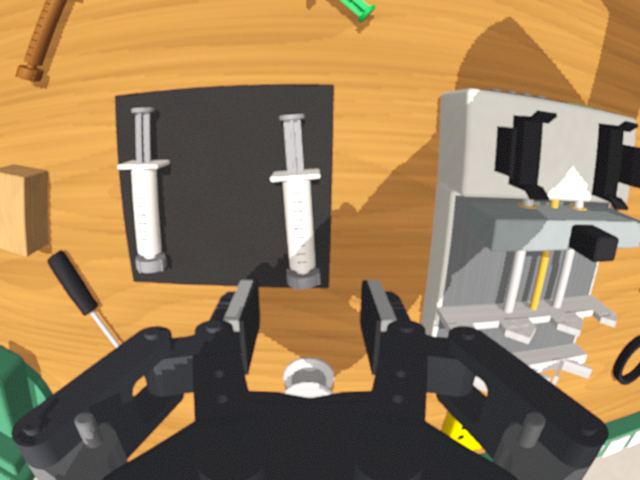

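Run:
```python
from h import *
import pickle
c=pickle.load(open('w7.pkl','rb'));M=c['world_to_cam'];print((-M[:3,:3].T@M[:3,3]).round(1))
def P(n,u,v,z): print(n,px2w(c,'wrist',u,v,z).round(1))
P('hi fl L',271,176,35);P('hi fl R',319,174,35);P('barrel near fl',297,184,19);P('barrel end',301,266,19);P('cap end',303,286,25);P('disc',291,117,19)
P('lo fl L',119,165,35);P('lo fl R',168,163,35);P('barrel near fl',145,172,19);P('barrel end',150,255,19);P('cap end',151,272,25);P('disc',143,109,19)
# detailed profile: white mask of the hi syringe
h=cv2.cvtColor(c['img'],cv2.COLOR_BGR2HSV)
for r in range(165,285,6):
    row=c['img'][r,250:330].min(1); idx=np.where(row>110)[0]
    print(r,(idx.min()+250,idx.max()+250) if len(idx) else None,end=' ')
```

```text
[ 418.4 -206.9  343.3]
hi fl L [ 468.9 -239.4   35. ]
hi fl R [ 466.5 -199.1   35. ]
barrel near fl [ 478.4 -217.9   19. ]
barrel end [ 556.8 -213.3   19. ]
cap end [ 575. -211.   25.]
disc [ 419.3 -224.    19. ]
lo fl L [ 457.2 -381.    35. ]
lo fl R [ 457.  -330.8   35. ]
barrel near fl [ 466.9 -361.8   19. ]
barrel end [ 550.5 -365.2   19. ]
cap end [ 566.4 -363.8   25. ]
disc [ 407.6 -361.1   19. ]
165 (np.int64(286), np.int64(303)) 171 (np.int64(274), np.int64(319)) 177 (np.int64(269), np.int64(320)) 183 (np.int64(282), np.int64(310)) 189 (np.int64(283), np.int64(310)) 195 (np.int64(283), np.int64(311)) 201 (np.int64(284), np.int64(311)) 207 (np.int64(284), np.int64(311)) 213 (np.int64(285), np.int64(312)) 219 (np.int64(285), np.int64(312)) 225 (np.int64(285), np.int64(312)) 231 (np.int64(286), np.int64(313)) 237 (np.int64(286), np.int64(313)) 243 (np.int64(287), np.int64(313)) 249 (np.int64(288), np.int64(313)) 255 (np.int64(288), np.int64(314)) 261 (np.int64(289), np.int64(314)) 267 (np.int64(290), np.int64(314)) 273 (np.int64(297), np.int64(307)) 279 (np.int64(288), np.int64(319))
```

Emit:
{"method": "play_rows", "body": {
  "plan": [
    [14,-9,-15,0,0.036,0.04,0],
    [0,0,-38,0,0,0,0],
    [0,0,-38,0,0,0,0],
    [0,0,-38,0,0,0,0],
    [0,0,0,0,0,0,0]
  ]
}}

```text
time_s: 9.25
eef_pos: [507.7, -210.9, 77.6]
ee_rot: [0.005, -0.032, 0.999, -0.004]
force: [-0.4, 0.3, 0.3]
grip_width: 0.502
```

Run:
```python
from h import *
import pickle
st();c=cap('wrist','w8.png');pickle.dump(c,open('w8.pkl','wb'))
```

```text
t9.25 pos [ 507.7 -210.9   77.6] z [ 0.011 -0.007 -1.   ] yjaw [-0.0647  0.9979 -0.008 ] F [-0.4  0.3  0.3] w0.502 j [-0.61  0.53  1.62  0.    0.99 -2.24]
```

View pics/w8.png

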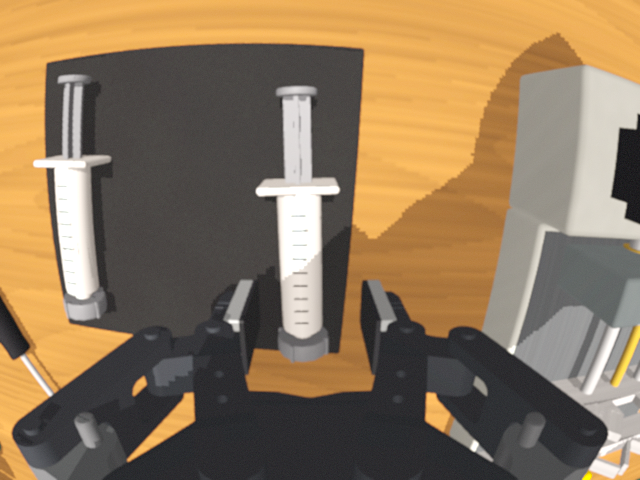

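```bash
cat > ax.py <<'E'
from h import *
import pickle,sys
def axis(f,r0,r1,c0,c1,z=19,thr=120):
    c=pickle.load(open(f,'rb'));p=[]
    for r in range(r0,r1,5):
        row=c['img'][r,c0:c1].min(1);i=np.where(row>thr)[0]
        if len(i)>3:p.append(px2w(c,'wrist',c0+(i.min()+i.max())/2,r,z)[:2])
    p=np.array(p);k=np.polyfit(p[:,0],p[:,1],1);print('axis: slope %.4f'%k[0],'y at x',[(x,round(np.polyval(k,x),1)) for x in (470,500,510)],'resid',np.std(p[:,1]-np.polyval(k,p[:,0])).round(2))
E
python3 - <<'E'
from ax import *
axis('w8.pkl',205,330,262,340)
axis('w8.pkl',175,285,40,110)
c=pickle.load(open('w8.pkl','rb'))
for n,u,v,z in [('fl front',297,194,35),('fl bk',297,181,35),('disc',297,88,19),('barrelend',303,335,25),('lo fl',73,166,35),('lo disc',74,76,19)]:print(n,px2w(c,'wrist',u,v,z).round(1))
E
```

```text
axis: slope 0.0809 y at x [(470, np.float64(-219.3)), (500, np.float64(-216.9)), (510, np.float64(-216.1))] resid 0.09
axis: slope -0.0287 y at x [(470, np.float64(-363.8)), (500, np.float64(-364.7)), (510, np.float64(-365.0))] resid 0.19
fl front [ 471.5 -219.4   35. ]
fl bk [ 464.9 -219.8   35. ]
disc [ 416.9 -223.4   19. ]
barrelend [ 559.7 -211.4   25. ]
lo fl [ 460.5 -350.5   35. ]
lo disc [ 405.9 -362.1   19. ]
```

Emit:
{"method": "play_rows", "body": {
  "plan": [
    [-1,-5.5,-30,0.007,0.011,0.015,0],
    [0,0,-30,0,0,0,0],
    [0,0,0,0,0,0,0]
  ]
}}

```text
time_s: 9.55
eef_pos: [512.5, -218.2, 29.8]
ee_rot: [0.008, -0.042, 0.999, -0.005]
force: [-0.0, 0.2, -0.6]
grip_width: 0.498
```

Run:
```python
from h import *
st()
```

```text
t9.55 pos [ 512.5 -218.2   29.8] z [ 0.016 -0.01  -1.   ] yjaw [-0.083   0.9965 -0.0115] F [-0.   0.2 -0.6] w0.498 j [-0.61  0.61  1.63  0.    0.89 -2.27]
```

Emit:
{"method": "play_rows", "body": {
  "plan": [
    [-6,1.5,-8,0.01,0.014,0,0],
    [0,0,-10,0,0,0,0],
    [0,0,-4,0,0,0,0],
    [0,0,0,0,0,0,0]
  ]
}}

```text
time_s: 9.88
eef_pos: [509.9, -218.0, 15.8]
ee_rot: [0.005, -0.042, 0.999, -0.003]
force: [0.2, -0.2, -0.1]
grip_width: 0.499
```

Run:
```python
from h import *
st()
```

```text
t9.88 pos [ 509.9 -218.    15.8] z [ 0.01  -0.006 -1.   ] yjaw [-0.0844  0.9964 -0.0072] F [ 0.2 -0.2 -0.1] w0.499 j [-0.62  0.63  1.64  0.    0.86 -2.27]
```

Emit:
{"method": "play_rows", "body": {
  "plan": [
    [-3,1.5,-6,0,0,0,0],
    [-1,0,-4,0,0.005,0,0],
    [0,0,0,0,0,0,-0.3],
    [0,0,0,0,0,0,-0.8],
    [0,0,0,0,0,0,-0.8]
  ],
  "grip_force": 40
}}

```text
time_s: 10.3
eef_pos: [506.7, -216.9, 7.7]
ee_rot: [0.004, -0.042, 0.999, -0.005]
force: [0.1, 1.3, -0.7]
grip_width: 0.269
```

Emit:
{"method": "play_rows", "body": {
  "plan": [
    [0,0,0,0,0,0,-0.8],
    [0,0,0,0,0,0,-0.8]
  ]
}}

```text
time_s: 10.47
eef_pos: [506.8, -217.0, 7.8]
ee_rot: [0.004, -0.042, 0.999, -0.005]
force: [-0.9, 0.1, -0.5]
grip_width: 0.264
```

Run:
```python
from h import *
import pickle
st();c=cap('wrist','w9.png');pickle.dump(c,open('w9.pkl','wb'))
g5=pickle.load(open('w5.pkl','rb'))['img']
# flange rows along the barrel-centre columns, used ref vs now
for nm,im in(('ref',g5),('now',c['img'])):
    for col in (275,360):
        print(nm,col,[(r,int(im[r,col].min())) for r in range(196,262,2)])
```

```text
t10.47 pos [ 506.8 -217.     7.8] z [ 0.008 -0.009 -1.   ] yjaw [-0.0846  0.9964 -0.0094] F [-0.9  0.1 -0.5] w0.264 j [-0.62  0.64  1.65 -0.    0.84 -2.27]
ref 275 [(196, 94), (198, 96), (200, 97), (202, 95), (204, 101), (206, 113), (208, 127), (210, 123), (212, 124), (214, 135), (216, 136), (218, 138), (220, 139), (222, 138), (224, 138), (226, 139), (228, 139), (230, 139), (232, 138), (234, 152), (236, 182), (238, 196), (240, 204), (242, 200), (244, 188), (246, 132), (248, 96), (250, 98), (252, 96), (254, 99), (256, 96), (258, 96), (260, 97)]
ref 360 [(196, 94), (198, 95), (200, 91), (202, 93), (204, 95), (206, 116), (208, 126), (210, 125), (212, 125), (214, 133), (216, 137), (218, 138), (220, 139), (222, 140), (224, 139), (226, 138), (228, 137), (230, 139), (232, 138), (234, 155), (236, 181), (238, 196), (240, 201), (242, 197), (244, 183), (246, 159), (248, 160), (250, 162), (252, 148), (254, 102), (256, 92), (258, 96), (260, 91)]
now 275 [(196, 66), (198, 69), (200, 65), (202, 66), (204, 71), (206, 150), (208, 193), (210, 191), (212, 192), (214, 192), (216, 192), (218, 193), (220, 192), (222, 193), (224, 178), (226, 205), (228, 255), (230, 255), (232, 255), (234, 255), (236, 254), (238, 120), (240, 62), (242, 66), (244, 64), (246, 67), (248, 67), (250, 66), (252, 71), (254, 65), (256, 64), (258, 65), (260, 66)]
now 360 [(196, 67), (198, 69), (200, 69), (202, 66), (204, 65), (206, 114), (208, 184), (210, 191), (212, 192), (214, 192), (216, 192), (218, 193), (220, 192), (222, 193), (224, 191), (226, 194), (228, 255), (230, 255), (232, 255), (234, 255), (236, 243), (238, 123), (240, 53), (242, 47), (244, 47), (246, 40), (248, 48), (250, 45), (252, 47), (254, 41), (256, 46), (258, 44), (260, 46)]
```

Emit:
{"method": "play_rows", "body": {
  "plan": [
    [0,0,15,0,0,0,-0.8],
    [0,0,30,0,0,0,-0.8],
    [0,0,38,0,0,0,-0.8],
    [0,0,38,0,0,0,-0.8],
    [0,0,38,0,0,0,-0.8]
  ],
  "grip_force": 50
}}

```text
time_s: 10.93
eef_pos: [501.6, -213.7, 164.0]
ee_rot: [-0.004, -0.042, 0.999, 0.001]
force: [1.7, -0.4, -0.3]
grip_width: 0.258
```

Emit:
{"method": "play_rows", "body": {
  "plan": [
    [13,36,15,0,0,-0.015,-0.8],
    [13,36,5,0,0,-0.015,-0.8],
    [13,36,0,0,0,-0.015,-0.8],
    [13,36,0,0,0,-0.015,-0.8],
    [13,36,0,0,0,0,-0.8]
  ]
}}

```text
time_s: 11.35
eef_pos: [569.4, -35.2, 196.0]
ee_rot: [0.004, -0.005, 1.0, -0.004]
force: [1.0, -0.4, -0.4]
grip_width: 0.261
```

Emit:
{"method": "play_rows", "body": {
  "plan": [
    [13,36,0,0,0,0,-0.8],
    [13,36,0,0,0,0,-0.8],
    [8,26,0,0,0,0,-0.8],
    [0,0,0,0,0,0,-0.8]
  ]
}}

```text
time_s: 11.68
eef_pos: [605.0, 74.4, 196.1]
ee_rot: [0.005, -0.007, 1.0, -0.003]
force: [-0.1, -0.2, -1.0]
grip_width: 0.26
```

Run:
```python
from h import *
import pickle
st();c=cap('wrist','w10.png');pickle.dump(c,open('w10.pkl','wb'))
for col in (275,360): print([(r,int(c['img'][r,col].min())) for r in range(200,244,3)])
```

```text
t11.68 pos [605.   74.4 196.1] z [ 0.01  -0.006 -1.   ] yjaw [-0.0145  0.9999 -0.0063] F [-0.1 -0.2 -1. ] w0.260 j [-0.07  0.52  1.29 -0.01  1.33 -1.65]
[(200, 149), (203, 149), (206, 141), (209, 128), (212, 130), (215, 130), (218, 128), (221, 129), (224, 130), (227, 168), (230, 189), (233, 190), (236, 171), (239, 86), (242, 88)]
[(200, 152), (203, 153), (206, 87), (209, 127), (212, 127), (215, 129), (218, 129), (221, 127), (224, 131), (227, 160), (230, 186), (233, 190), (236, 166), (239, 52), (242, 49)]
```

Emit:
{"method": "play_rows", "body": {
  "plan": [
    [5,-2,-15,0.006,0.008,0.01,-0.8],
    [0,0,-30,0,0,0,-0.8],
    [0,0,-22,0,0,0,-0.8],
    [0,0,0,0,0,0,-0.8]
  ]
}}

```text
time_s: 12.07
eef_pos: [609.6, 68.4, 127.9]
ee_rot: [0.002, -0.012, 1.0, -0.001]
force: [-1.0, -0.2, -0.5]
grip_width: 0.257
```

Run:
```python
from h import *
st()
```

```text
t12.07 pos [609.6  68.4 127.9] z [ 0.004 -0.002 -1.   ] yjaw [-0.0242  0.9997 -0.002 ] F [-1.  -0.2 -0.5] w0.257 j [-0.08  0.59  1.35 -0.    1.19 -1.67]
```

y needs +3.9; correct, check, then lower.

Emit:
{"method": "play_rows", "body": {
  "plan": [
    [0.5,3.8,-6,0,0.003,0,-0.8],
    [0,0,0,0,0,0,-0.8]
  ]
}}

```text
time_s: 12.23
eef_pos: [610.0, 70.7, 122.2]
ee_rot: [0.0, -0.011, 1.0, -0.001]
force: [-0.5, 0.2, -0.8]
grip_width: 0.261
```

Emit:
{"method": "play_rows", "body": {
  "plan": [
    [0,0,-10,0,0,0,-0.8],
    [0,0,-8,0,0,0,-0.8],
    [0,0,0,0,0,0,-0.8]
  ]
}}

```text
time_s: 12.48
eef_pos: [611.3, 69.9, 105.8]
ee_rot: [0.002, -0.011, 1.0, -0.001]
force: [1.1, 0.7, -1.4]
grip_width: 0.255
```

Emit:
{"method": "play_rows", "body": {
  "plan": [
    [-2,3.2,0,0,0,0,-0.8],
    [0,0,0,0,0,0,-0.8]
  ]
}}

```text
time_s: 12.65
eef_pos: [609.3, 73.2, 106.1]
ee_rot: [0.003, -0.011, 1.0, -0.001]
force: [-0.6, -0.8, -1.0]
grip_width: 0.26
```

Emit:
{"method": "play_rows", "body": {
  "plan": [
    [-0.5,0.5,-8,0,0,0,-0.8],
    [-0.3,0.4,-8,0,0,0,-0.8],
    [0,0,0,0,0,0,-0.8]
  ]
}}

```text
time_s: 12.9
eef_pos: [609.0, 74.3, 89.9]
ee_rot: [0.004, -0.011, 1.0, -0.002]
force: [-0.6, -1.1, -0.8]
grip_width: 0.259
```

Run:
```python
from h import *
st()
```

```text
t12.90 pos [609.   74.3  89.9] z [ 0.008 -0.003 -1.   ] yjaw [-0.0216  0.9998 -0.0035] F [-0.6 -1.1 -0.8] w0.259 j [-0.07  0.63  1.39 -0.    1.11 -1.66]
```

Emit:
{"method": "play_rows", "body": {
  "plan": [
    [0.5,-1.8,-4,0,0.006,0,-0.8],
    [0,0,-3,0,0,0,-0.8],
    [0,0,0,0,0,0,-0.8]
  ]
}}

```text
time_s: 13.15
eef_pos: [609.6, 72.3, 83.6]
ee_rot: [0.001, -0.011, 1.0, -0.002]
force: [-1.7, 1.5, 3.1]
grip_width: 0.258
```

Run:
```python
from h import *
st()
```

```text
t13.15 pos [609.6  72.3  83.6] z [ 0.002 -0.004 -1.   ] yjaw [-0.0219  0.9998 -0.0036] F [-1.7  1.5  3.1] w0.258 j [-0.07  0.65  1.39 -0.    1.1  -1.66]
```

Emit:
{"method": "play_rows", "body": {
  "plan": [
    [0,0,0,0,0,0,-0.1],
    [0,0,0,0,0,0,-0.1],
    [0,0,20,0,0,0,-0.1],
    [0,0,35,0,0,0,-0.1],
    [0,0,35,0,0,0,-0.1]
  ]
}}

```text
time_s: 13.57
eef_pos: [605.8, 72.2, 167.7]
ee_rot: [-0.007, -0.011, 1.0, -0.001]
force: [0.3, 0.1, -0.7]
grip_width: 0.448
```

Run:
```python
from h import *
import pickle
st();c=cap('wrist','w11.png');pickle.dump(c,open('w11.pkl','wb'))
cv2.imwrite('pics/w11c.png',cv2.resize(c['img'][100:400,150:550],None,fx=1.5,fy=1.5,interpolation=cv2.INTER_CUBIC))
```

```text
t13.57 pos [605.8  72.2 167.7] z [-0.014 -0.002 -1.   ] yjaw [-0.0213  0.9998 -0.0018] F [ 0.3  0.1 -0.7] w0.448 j [-0.07  0.56  1.3  -0.    1.3  -1.66]
```

View pics/w11c.png

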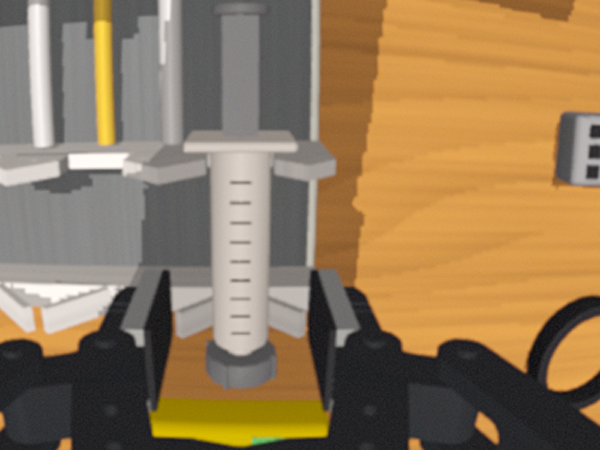

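Emit:
{"method": "play_rows", "body": {
  "plan": [
    [-9,-36,15,0,0,0,0],
    [-9,-37,10,0,0,0,0],
    [-9,-37,0,0,0,0,0],
    [-9,-37,0,0,0,0,0],
    [-9,-37,0,0,0,0,0]
  ]
}}

```text
time_s: 14.03
eef_pos: [564.2, -110.3, 204.2]
ee_rot: [0.004, -0.016, 1.0, -0.002]
force: [0.7, -0.9, -0.5]
grip_width: 0.498
```

Emit:
{"method": "play_rows", "body": {
  "plan": [
    [-9,-37,0,0,0,0,0],
    [-9,-37,0,0,0,0,0],
    [-9,-37,0,0,0,0,0],
    [-9,-37,0,0,0,0,0],
    [-9,-37,0,0,0,-0.03,0]
  ]
}}

```text
time_s: 14.45
eef_pos: [515.7, -304.4, 203.9]
ee_rot: [0.005, -0.002, 1.0, -0.003]
force: [0.9, -0.8, -0.5]
grip_width: 0.498
```

Emit:
{"method": "play_rows", "body": {
  "plan": [
    [-9,-34,-15,0,0,-0.02,0],
    [-5,-20,-35,0,0,0,0],
    [0,0,-38,0,0,0,0],
    [0,0,0,0,0,0,0]
  ]
}}

```text
time_s: 14.78
eef_pos: [497.8, -369.9, 113.7]
ee_rot: [0.007, 0.014, 1.0, -0.006]
force: [0.8, 1.1, -2.1]
grip_width: 0.502
```

Run:
```python
from h import *
import pickle
st();c=cap('wrist','w12.png');pickle.dump(c,open('w12.pkl','wb'))
for r in range(60,330,10):
    b=c['img'][r].min(1)>140; i=np.where(b[150:480])[0]+150
    print(r,(i.min(),i.max(),len(i)) if len(i) else None)
```

```text
t14.78 pos [ 497.8 -369.9  113.7] z [ 0.014 -0.012 -1.   ] yjaw [ 0.0286  0.9995 -0.0112] F [ 0.8  1.1 -2.1] w0.502 j [-0.83  0.62  1.35  0.    1.15 -2.37]
60 None
70 None
80 None
90 None
100 (np.int64(309), np.int64(329), 21)
110 (np.int64(308), np.int64(331), 24)
120 (np.int64(308), np.int64(331), 24)
130 (np.int64(308), np.int64(331), 24)
140 (np.int64(308), np.int64(331), 24)
150 (np.int64(308), np.int64(331), 24)
160 (np.int64(308), np.int64(331), 24)
170 (np.int64(290), np.int64(348), 59)
180 (np.int64(284), np.int64(355), 72)
190 (np.int64(301), np.int64(338), 38)
200 (np.int64(301), np.int64(338), 38)
210 (np.int64(301), np.int64(338), 38)
220 (np.int64(301), np.int64(337), 37)
230 (np.int64(301), np.int64(337), 37)
240 (np.int64(302), np.int64(337), 36)
250 (np.int64(302), np.int64(336), 35)
260 (np.int64(302), np.int64(336), 35)
270 (np.int64(302), np.int64(336), 35)
280 (np.int64(303), np.int64(336), 34)
290 (np.int64(236), np.int64(335), 46)
300 (np.int64(232), np.int64(334), 45)
310 (np.int64(228), np.int64(240), 13)
320 (np.int64(227), np.int64(392), 35)
```

Run:
```python
from ax import *
axis('w12.pkl',195,285,285,355,thr=140)
c=pickle.load(open('w12.pkl','rb'))
print([(r,int(c['img'][r,290].min()),int(c['img'][r,350].min())) for r in range(160,192,2)])
for n,u,v,z in [('fl front',320,184,35),('disc rear',320,98,19)]:print(n,px2w(c,'wrist',u,v,z).round(1))
c=pickle.load(open('w8.pkl','rb'));print('w8 check',px2w(c,'wrist',297,194,35).round(1))
```

```text
axis: slope -0.0240 y at x [(470, np.float64(-363.3)), (500, np.float64(-364.0)), (510, np.float64(-364.3))] resid 0.16
[(160, 70, 66), (162, 68, 66), (164, 67, 67), (166, 65, 64), (168, 69, 65), (170, 148, 108), (172, 190, 175), (174, 193, 192), (176, 251, 242), (178, 255, 255), (180, 255, 255), (182, 243, 223), (184, 69, 66), (186, 48, 46), (188, 50, 48), (190, 66, 58)]
fl front [ 462.1 -362.9   35. ]
disc rear [ 409.6 -361.4   19. ]
w8 check [ 471.5 -219.4   35. ]
```

Emit:
{"method": "play_rows", "body": {
  "plan": [
    [0,6,-15,0.012,0.012,0,0],
    [0,0,-30,0,0,0,0],
    [0,0,-30,0,0,0,0],
    [0,0,0,0,0,0,0]
  ]
}}

```text
time_s: 15.17
eef_pos: [503.3, -364.4, 48.5]
ee_rot: [0.007, 0.012, 1.0, -0.005]
force: [-0.5, 0.6, -1.6]
grip_width: 0.5
```

Run:
```python
from h import *
st()
```

```text
t15.17 pos [ 503.3 -364.4   48.5] z [ 0.013 -0.011 -1.   ] yjaw [ 0.0248  0.9996 -0.0108] F [-0.5  0.6 -1.6] w0.500 j [-0.82  0.7   1.4   0.    1.03 -2.36]
```

Emit:
{"method": "play_rows", "body": {
  "plan": [
    [-6,0.5,-10,0.011,0.012,0,0],
    [-2,0,-18,0,0,0,0],
    [0,0,-8,0,0,0,0],
    [0,0,0,0,0,0,0]
  ]
}}

```text
time_s: 15.5
eef_pos: [498.4, -364.1, 18.5]
ee_rot: [0.003, 0.01, 1.0, -0.003]
force: [-0.1, 0.5, 0.3]
grip_width: 0.5
```

Run:
```python
from h import *
st()
```

```text
t15.50 pos [ 498.4 -364.1   18.5] z [ 0.006 -0.005 -1.   ] yjaw [ 0.0208  0.9998 -0.005 ] F [-0.1  0.5  0.3] w0.500 j [-0.82  0.74  1.42  0.    0.98 -2.37]
```

Emit:
{"method": "play_rows", "body": {
  "plan": [
    [-1.5,0,-7,0.005,0.006,0,0],
    [-0.5,0,-5,0,0,0,0],
    [0,0,-1,0,0,0,-0.3],
    [0,0,0,0,0,0,-0.8],
    [0,0,0,0,0,0,-0.8]
  ],
  "grip_force": 40
}}

```text
time_s: 15.92
eef_pos: [498.1, -365.5, 9.1]
ee_rot: [0.001, 0.01, 1.0, -0.002]
force: [-0.3, 0.4, -0.5]
grip_width: 0.263
```

Emit:
{"method": "play_rows", "body": {
  "plan": [
    [0,0,0,0,0,0,-0.8],
    [0,0,0,0,0,0,-0.8]
  ]
}}

```text
time_s: 16.08
eef_pos: [498.3, -365.6, 9.6]
ee_rot: [0.002, 0.01, 1.0, -0.002]
force: [-0.7, 0.1, -0.8]
grip_width: 0.267
```

Run:
```python
from h import *
import pickle
st();c=cap('wrist','w13.png');pickle.dump(c,open('w13.pkl','wb'))
for col in (275,360): print([(r,int(c['img'][r,col].min())) for r in range(196,254,3)])
```

```text
t16.08 pos [ 498.3 -365.6    9.6] z [ 0.003 -0.004 -1.   ] yjaw [ 0.0201  0.9998 -0.0044] F [-0.7  0.1 -0.8] w0.267 j [-0.82  0.75  1.42 -0.    0.96 -2.37]
[(196, 72), (199, 66), (202, 179), (205, 194), (208, 195), (211, 196), (214, 195), (217, 198), (220, 251), (223, 255), (226, 255), (229, 255), (232, 55), (235, 67), (238, 68), (241, 64), (244, 68), (247, 67), (250, 66), (253, 67)]
[(196, 66), (199, 67), (202, 149), (205, 195), (208, 194), (211, 197), (214, 195), (217, 191), (220, 239), (223, 255), (226, 255), (229, 247), (232, 67), (235, 73), (238, 65), (241, 69), (244, 70), (247, 70), (250, 66), (253, 69)]
```

Emit:
{"method": "play_rows", "body": {
  "plan": [
    [0,0,15,0,0,0,-0.8],
    [0,0,30,0,0,0,-0.8],
    [0,0,38,0,0,0,-0.8],
    [0,0,38,0,0,0,-0.8],
    [0,0,38,0,0,0,-0.8]
  ],
  "grip_force": 50
}}

```text
time_s: 16.55
eef_pos: [494.0, -361.3, 165.3]
ee_rot: [-0.005, 0.01, 1.0, 0.005]
force: [0.4, -1.9, -0.1]
grip_width: 0.258
```

Emit:
{"method": "play_rows", "body": {
  "plan": [
    [14,35,15,0,0,0.012,-0.8],
    [14,35,5,0,0,0.012,-0.8],
    [14,35,0,0,0,0.012,-0.8],
    [14,35,0,0,0,0,-0.8],
    [14,35,0,0,0,0,-0.8]
  ]
}}

```text
time_s: 16.97
eef_pos: [565.4, -188.7, 198.1]
ee_rot: [0.002, -0.003, 1.0, -0.002]
force: [1.6, -0.7, -1.4]
grip_width: 0.259
```

Emit:
{"method": "play_rows", "body": {
  "plan": [
    [14,35,0,0,0,0,-0.8],
    [14,35,0,0,0,0,-0.8],
    [12,30,0,0,0,0,-0.8],
    [5,15,0,0,0,0,-0.8],
    [0,0,0,0,0,0,-0.8]
  ]
}}

```text
time_s: 17.38
eef_pos: [613.0, -60.5, 199.3]
ee_rot: [0.003, -0.006, 1.0, -0.002]
force: [-0.6, -0.4, -0.1]
grip_width: 0.259
```

Run:
```python
from h import *
import pickle
st();c=cap('wrist','w14.png');pickle.dump(c,open('w14.pkl','wb'))
for col in (275,360): print([(r,int(c['img'][r,col].min())) for r in range(196,254,3)])
```

```text
t17.38 pos [613.  -60.5 199.3] z [ 0.007 -0.004 -1.   ] yjaw [-0.0126  0.9999 -0.0036] F [-0.6 -0.4 -0.1] w0.259 j [-0.29  0.53  1.26 -0.    1.34 -1.87]
[(196, 212), (199, 121), (202, 124), (205, 131), (208, 131), (211, 131), (214, 130), (217, 132), (220, 167), (223, 192), (226, 193), (229, 176), (232, 76), (235, 78), (238, 73), (241, 73), (244, 77), (247, 78), (250, 73), (253, 79)]
[(196, 155), (199, 115), (202, 111), (205, 133), (208, 133), (211, 131), (214, 132), (217, 131), (220, 164), (223, 189), (226, 194), (229, 170), (232, 92), (235, 88), (238, 88), (241, 87), (244, 90), (247, 88), (250, 88), (253, 89)]
```

Emit:
{"method": "play_rows", "body": {
  "plan": [
    [2,13,-10,0.004,0.006,0.011,-0.8],
    [0,0,-30,0,0,0,-0.8],
    [0,0,-28,0,0,0,-0.8],
    [0,0,0,0,0,0,-0.8]
  ]
}}

```text
time_s: 17.77
eef_pos: [614.1, -50.5, 129.0]
ee_rot: [0.001, -0.011, 1.0, -0.0]
force: [-0.4, 0.1, -2.2]
grip_width: 0.259
```

Run:
```python
from h import *
st()
```

```text
t17.77 pos [614.1 -50.5 129. ] z [ 0.002 -0.001 -1.   ] yjaw [-2.140e-02  9.998e-01 -6.000e-04] F [-0.4  0.1 -2.2] w0.259 j [-0.27  0.6   1.34  0.    1.2  -1.86]
```

Emit:
{"method": "play_rows", "body": {
  "plan": [
    [0,3.2,-6,0,0,0,-0.8],
    [0,0,-8,0,0,0,-0.8],
    [0,0,0,0,0,0,-0.8]
  ]
}}

```text
time_s: 18.02
eef_pos: [614.0, -48.7, 115.0]
ee_rot: [0.001, -0.01, 1.0, -0.0]
force: [-0.8, -0.4, -0.4]
grip_width: 0.262
```

Run:
```python
from h import *
st()
```

```text
t18.02 pos [614.  -48.7 115. ] z [ 0.002 -0.001 -1.   ] yjaw [-1.920e-02  9.998e-01 -6.000e-04] F [-0.8 -0.4 -0.4] w0.262 j [-0.27  0.61  1.35 -0.    1.17 -1.86]
```

Emit:
{"method": "play_rows", "body": {
  "plan": [
    [0,1.5,-6,0,0,0.003,-0.8],
    [0,0,-9,0,0,0,-0.8],
    [0,0,0,0,0,0,-0.8]
  ]
}}

```text
time_s: 18.27
eef_pos: [615.0, -47.9, 101.0]
ee_rot: [0.003, -0.011, 1.0, -0.001]
force: [-0.5, 0.0, -0.3]
grip_width: 0.261
```

Emit:
{"method": "play_rows", "body": {
  "plan": [
    [0,0,-6,0,0,0,-0.8],
    [0,0,0,0,0,0,-0.8]
  ]
}}

```text
time_s: 18.43
eef_pos: [615.2, -48.0, 94.7]
ee_rot: [0.003, -0.011, 1.0, -0.001]
force: [0.5, 0.1, -0.4]
grip_width: 0.258
```

Run:
```python
from h import *
st()
```

```text
t18.43 pos [615.2 -48.   94.7] z [ 0.006 -0.002 -1.   ] yjaw [-0.0218  0.9998 -0.0019] F [ 0.5  0.1 -0.4] w0.258 j [-0.27  0.64  1.37 -0.    1.13 -1.86]
```

Emit:
{"method": "play_rows", "body": {
  "plan": [
    [-0.5,0.3,-6,0,0.005,0,-0.8],
    [0,0,-3,0,0,0,-0.8],
    [0,0,0,0,0,0,-0.8]
  ]
}}

```text
time_s: 18.68
eef_pos: [614.9, -47.7, 85.3]
ee_rot: [0.001, -0.011, 1.0, -0.001]
force: [0.3, -0.2, -0.0]
grip_width: 0.258
```

Run:
```python
from h import *
st()
```

```text
t18.68 pos [614.9 -47.7  85.3] z [ 0.002 -0.002 -1.   ] yjaw [-0.0218  0.9998 -0.0021] F [ 0.3 -0.2 -0. ] w0.258 j [-0.27  0.65  1.38 -0.    1.11 -1.86]
```

Emit:
{"method": "play_rows", "body": {
  "plan": [
    [0,0,-2,0,0,0,-0.8]
  ]
}}

```text
time_s: 18.77
eef_pos: [615.2, -47.7, 84.4]
ee_rot: [0.001, -0.011, 1.0, -0.001]
force: [-11.0, 3.0, 27.3]
grip_width: 0.258
```

Emit:
{"method": "play_rows", "body": {
  "plan": [
    [0,0,-1,0,0,0,-0.8]
  ]
}}

```text
time_s: 18.85
eef_pos: [615.1, -47.6, 84.6]
ee_rot: [0.001, -0.011, 1.0, -0.001]
force: [-5.7, -0.1, 8.6]
grip_width: 0.258
```

Emit:
{"method": "play_rows", "body": {
  "plan": [
    [0,0,0,0,0,0,-0.1],
    [0,0,0,0,0,0,-0.1],
    [0,0,20,0,0,0,-0.1],
    [0,0,35,0,0,0,-0.1],
    [0,0,35,0,0,0,0]
  ]
}}

```text
time_s: 19.27
eef_pos: [611.8, -46.8, 170.3]
ee_rot: [-0.005, -0.011, 1.0, 0.001]
force: [0.4, -0.7, -0.2]
grip_width: 0.497
```

Emit:
{"method": "play_rows", "body": {
  "plan": [
    [-20,20,15,0,0,0,0],
    [-20,19,5,0,0,0,0],
    [-20,18,0,0,0,0,0],
    [0,0,0,0,0,0,0]
  ]
}}

```text
time_s: 19.6
eef_pos: [552.7, 10.4, 199.0]
ee_rot: [0.002, -0.01, 1.0, -0.001]
force: [-0.9, -0.3, -0.8]
grip_width: 0.498
```

Run:
```python
from h import *
import pickle
st();c=cap('wrist','w15.png');pickle.dump(c,open('w15.pkl','wb'))
```

```text
t19.60 pos [552.7  10.4 199. ] z [ 0.004 -0.002 -1.   ] yjaw [-0.0198  0.9998 -0.0021] F [-0.9 -0.3 -0.8] w0.498 j [-0.19  0.4   1.47 -0.    1.27 -1.78]
```

View pics/w15.png

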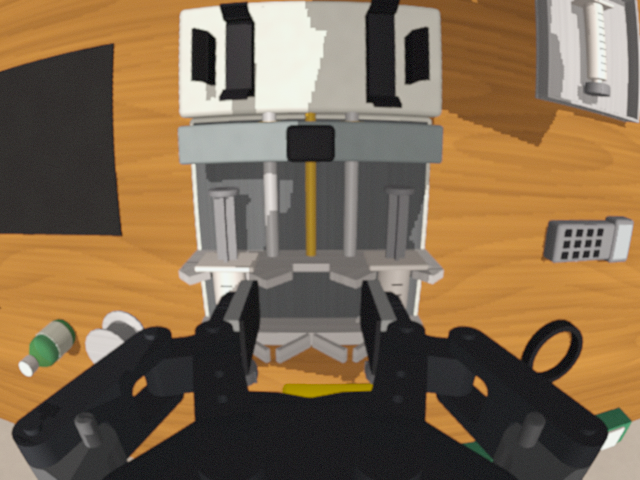

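Emit:
{"method": "play_rows", "body": {
  "plan": [
    [-31,-0.5,0,0,0.004,0,0],
    [-31,-0.5,0,0,0,0,0],
    [0,0,-30,0,0,0,0],
    [0,0,-25,0,0,0,0],
    [0,0,0,0,0,0,0]
  ]
}}

```text
time_s: 20.07
eef_pos: [492.3, 6.1, 143.6]
ee_rot: [0.004, -0.009, 1.0, -0.002]
force: [0.1, 0.5, -1.6]
grip_width: 0.502
```

Run:
```python
from h import *
st()
```

```text
t20.07 pos [492.3   6.1 143.6] z [ 0.008 -0.005 -1.   ] yjaw [-0.0187  0.9998 -0.005 ] F [ 0.1  0.5 -1.6] w0.502 j [-0.22  0.33  1.72 -0.    1.08 -1.81]
```

Emit:
{"method": "play_rows", "body": {
  "plan": [
    [-1,3,-12,0.004,0.006,0,0],
    [0,0,-11,0,0,0,0],
    [0,0,0,0,0,0,-0.3],
    [0,0,0,0,0,0,-0.8],
    [0,0,0,0,0,0,-0.8]
  ],
  "grip_force": 40
}}

```text
time_s: 20.48
eef_pos: [493.8, 9.5, 121.0]
ee_rot: [0.0, -0.009, 1.0, 0.001]
force: [-1.4, -4.0, -9.4]
grip_width: 0.297
```

Emit:
{"method": "play_rows", "body": {
  "plan": [
    [0,0,0,0,0,0,-0.8],
    [7,0.2,0,0,0,0,-0.8],
    [0,0,0,0,0,0,-0.8]
  ]
}}

```text
time_s: 20.73
eef_pos: [501.3, 9.6, 120.9]
ee_rot: [-0.001, -0.009, 1.0, 0.001]
force: [2.4, 1.6, -7.6]
grip_width: 0.296
```

Run:
```python
from h import *
st()
```

```text
t20.73 pos [501.3   9.6 120.9] z [-0.001  0.002 -1.   ] yjaw [-0.0183  0.9998  0.0022] F [ 2.4  1.6 -7.6] w0.296 j [-0.22  0.38  1.71  0.    1.05 -1.81]
```

Emit:
{"method": "play_rows", "body": {
  "plan": [
    [6,0.1,0,0,0,0,-0.8],
    [0,0,0,0,0,0,-0.8]
  ]
}}

```text
time_s: 20.9
eef_pos: [508.3, 9.8, 120.9]
ee_rot: [-0.0, -0.009, 1.0, 0.001]
force: [2.4, 1.8, -6.4]
grip_width: 0.298
```

Emit:
{"method": "play_rows", "body": {
  "plan": [
    [3,0.1,0,0,0,0,-0.8]
  ]
}}

```text
time_s: 20.98
eef_pos: [511.4, 9.8, 120.9]
ee_rot: [-0.001, -0.009, 1.0, 0.001]
force: [-2.4, 0.3, -4.6]
grip_width: 0.294
```

Emit:
{"method": "play_rows", "body": {
  "plan": [
    [2.5,0.1,0,0,0,0,-0.8]
  ]
}}

```text
time_s: 21.07
eef_pos: [514.0, 9.9, 120.9]
ee_rot: [-0.001, -0.009, 1.0, 0.001]
force: [-3.6, -0.2, -4.1]
grip_width: 0.296
```

Emit:
{"method": "play_rows", "body": {
  "plan": [
    [2,0,0,0,0,0,-0.8]
  ]
}}

```text
time_s: 21.15
eef_pos: [516.1, 10.0, 120.9]
ee_rot: [-0.001, -0.009, 1.0, 0.001]
force: [-2.6, 1.6, -4.1]
grip_width: 0.294
```

Emit:
{"method": "play_rows", "body": {
  "plan": [
    [1.5,0,0,0,0,0,-0.8]
  ]
}}

```text
time_s: 21.23
eef_pos: [516.4, 10.0, 120.9]
ee_rot: [-0.003, -0.009, 1.0, 0.001]
force: [-18.5, -0.5, 6.1]
grip_width: 0.295
```

Emit:
{"method": "play_rows", "body": {
  "plan": [
    [1.5,0,0,0,0,0,-0.8]
  ]
}}

```text
time_s: 21.32
eef_pos: [516.3, 10.0, 120.9]
ee_rot: [-0.006, -0.01, 1.0, 0.001]
force: [-14.8, -0.7, 3.2]
grip_width: 0.296
```

Run:
```python
from h import *
st();c=cap('wrist','w16.png')
```

```text
t21.32 pos [516.3  10.  120.9] z [-0.012  0.002 -1.   ] yjaw [-0.0194  0.9998  0.0023] F [-14.8  -0.7   3.2] w0.296 j [-0.21  0.42  1.66 -0.    1.08 -1.8 ]
```

Emit:
{"method": "play_rows", "body": {
  "plan": [
    [0,0,0,0,0,0,-0.8],
    [0,0,0,0,0,0,0],
    [0,0,0,0,0,0,0],
    [0,0,30,0,0,0,0],
    [0,0,38,0,0,0,0]
  ]
}}

```text
time_s: 21.78
eef_pos: [515.5, 10.1, 186.6]
ee_rot: [-0.009, -0.009, 1.0, 0.002]
force: [0.6, 0.7, 0.2]
grip_width: 0.497
```

Emit:
{"method": "play_rows", "body": {
  "plan": [
    [6,30,15,0,0,-0.12,0.5],
    [6,30,10,0,0,-0.12,0.5],
    [6,30,0,0,0,-0.12,0.5],
    [6,30,0,0,0,-0.12,0.5],
    [6,30,0,0,0,-0.12,0.5]
  ]
}}

```text
time_s: 22.2
eef_pos: [551.9, 160.7, 225.8]
ee_rot: [0.004, 0.298, 0.955, 0.005]
force: [-0.9, -0.7, 0.5]
grip_width: 0.748
```

Emit:
{"method": "play_rows", "body": {
  "plan": [
    [6,25,0,0,0,-0.12,0.5],
    [6,25,0,0,0,-0.12,0.5],
    [6,25,0,0,0,-0.12,0.5],
    [6,20,0,0,0,-0.12,0.5],
    [6,20,0,0,0,-0.12,0.5]
  ]
}}

```text
time_s: 22.62
eef_pos: [584.8, 285.0, 230.4]
ee_rot: [0.01, 0.577, 0.817, 0.007]
force: [0.5, -1.4, 0.4]
grip_width: 0.746
```

Emit:
{"method": "play_rows", "body": {
  "plan": [
    [0,0,0,0,0,-0.12,0.5],
    [0,0,0,0,0,-0.12,0.5],
    [0,0,0,0,0,-0.1,0.5],
    [0,0,0,0,0,0,0.5]
  ]
}}

```text
time_s: 22.95
eef_pos: [586.6, 291.0, 232.0]
ee_rot: [0.013, 0.712, 0.702, 0.009]
force: [0.0, -0.6, 0.4]
grip_width: 0.749
```

```bash
cat > hs.py <<'E'
from h import *
import pickle
def find(f):
    c=cap('wrist',f+'.png');pickle.dump(c,open(f+'.pkl','wb'));st()
    h=cv2.cvtColor(c['img'],cv2.COLOR_BGR2HSV);m=((h[...,1]<70)).astype(np.uint8)*255
    m=cv2.morphologyEx(m,cv2.MORPH_CLOSE,np.ones((9,9)))
    cv2.imwrite('pics/m.png',m)
    for k in cv2.findContours(m,cv2.RETR_EXTERNAL,cv2.CHAIN_APPROX_NONE)[0]:
        a=cv2.contourArea(k)
        if a<800: continue
        p=np.array([px2w(c,'wrist',u,v,24)[:2] for u,v in k[::2,0]],np.float32)
        r=cv2.minAreaRect(p);print(int(a),cv2.boundingRect(k),'rect',np.round(r[0],1),np.round(r[1],1),'ang',round(r[2],2),'corners',cv2.boxPoints(r).round(0).tolist())
E
python3 -c "
from hs import *
find('w17')"
```

```text
t23.00 pos [586.7 290.9 232. ] z [ 0.03  -0.005 -1.   ] yjaw [ 0.9995 -0.0102  0.0305] F [-0.1 -0.7 -0. ] w0.754 j [ 0.29  0.6   1.07 -0.01  1.45  0.3 ]
5211 (401, 125, 81, 84) rect [726.4 326. ] [83.7 88.5] ang 68.84 corners [[670.0, 303.0], [753.0, 271.0], [783.0, 349.0], [700.0, 381.0]]
16621 (28, 115, 137, 142) rect [360.5 313.2] [146.6 165.8] ang 88.88 corners [[276.0, 242.0], [442.0, 238.0], [445.0, 385.0], [279.0, 388.0]]
6286 (262, 87, 59, 136) rect [579.4 336.3] [ 52.9 127.9] ang 2.33 corners [[550.0, 399.0], [556.0, 271.0], [608.0, 273.0], [603.0, 401.0]]
107738 (0, 0, 640, 480) rect [792.5 102. ] [1010.8 1644.7] ang 82.37 corners [[-90.0, -290.0], [1540.0, -508.0], [1675.0, 494.0], [45.0, 712.0]]
2435 (149, 0, 61, 55) rect [472.  471.4] [52.1 69.6] ang 58.14 corners [[429.0, 468.0], [488.0, 431.0], [515.0, 475.0], [456.0, 512.0]]
```

Emit:
{"method": "play_rows", "body": {
  "plan": [
    [-4,25,-10,0.005,0.028,0.03,0.5],
    [-4,20,-30,0,0,0.025,0.5],
    [0,0,-38,0,0,0,0.5],
    [0,0,-38,0,0,0,0.5],
    [0,0,0,0,0,0,0.5]
  ]
}}

```text
time_s: 23.42
eef_pos: [580.4, 337.5, 117.2]
ee_rot: [0.003, 0.684, 0.729, 0.007]
force: [-1.4, -0.0, -1.8]
grip_width: 0.749
```

```bash
python3 -c "
from hs import *
find('w18')"
```

```text
t23.47 pos [582.  337.9 121.6] z [ 0.018  0.008 -1.   ] yjaw [0.9978 0.0631 0.0187] F [ 0.1 -0.2  0.9] w0.748 j [0.35 0.72 1.15 0.   1.25 0.29]
8501 (444, 203, 103, 110) rect [724.1 329.2] [84.2 92.5] ang 51.71 corners [[662.0, 325.0], [734.0, 267.0], [787.0, 334.0], [714.0, 391.0]]
96340 (0, 158, 640, 322) rect [684.5 150.7] [ 463.7 1067.6] ang 89.03 corners [[147.0, -72.0], [1214.0, -90.0], [1222.0, 374.0], [155.0, 392.0]]
12248 (266, 141, 84, 183) rect [579.5 337. ] [ 52.7 127.9] ang 2.58 corners [[550.0, 400.0], [556.0, 272.0], [609.0, 274.0], [603.0, 402.0]]
5487 (106, 0, 95, 79) rect [468.7 470.7] [51.4 74.6] ang 66.58 corners [[424.0, 462.0], [493.0, 432.0], [513.0, 479.0], [445.0, 509.0]]
```

Emit:
{"method": "play_rows", "body": {
  "plan": [
    [-2,-1,-25,-0.008,0.016,-0.016,0.5],
    [-2,0,-38,0,0,0,0.5],
    [-1,0,-25,0,0,0,0.5],
    [0,0,0,0,0,0,0.5]
  ]
}}

```text
time_s: 23.8
eef_pos: [583.4, 337.9, 44.9]
ee_rot: [0.005, 0.688, 0.725, 0.009]
force: [-0.3, 0.3, -1.1]
grip_width: 0.752
```

```bash
python3 -c "
from h import *
st()"
```

```text
t23.80 pos [583.4 337.9  44.9] z [ 0.021  0.007 -1.   ] yjaw [0.9984 0.0523 0.0209] F [-0.3  0.3 -1.1] w0.752 j [ 0.35  0.8   1.21 -0.    1.11  0.3 ]
```

Emit:
{"method": "play_rows", "body": {
  "plan": [
    [-4,-1,-12,-0.006,0.02,-0.006,0.5],
    [-1,0,-12,0,0.005,0,0.5],
    [0,0,-8,0,0.005,0,0.5],
    [0,0,0,0,0,0,0.5]
  ]
}}

```text
time_s: 24.13
eef_pos: [583.1, 337.7, 20.4]
ee_rot: [-0.001, 0.69, 0.724, 0.002]
force: [-1.3, 0.2, -0.4]
grip_width: 0.757
```

```bash
python3 -c "
from h import *
st()"
```

```text
t24.13 pos [583.1 337.7  20.4] z [ 0.     0.005 -1.   ] yjaw [9.989e-01 4.750e-02 5.000e-04] F [-1.3  0.2 -0.4] w0.757 j [0.35 0.84 1.2  0.   1.09 0.3 ]
```

Emit:
{"method": "play_rows", "body": {
  "plan": [
    [-4,-0.7,-6,-0.004,0,0,0.5],
    [0,0,-6,0,0,0,0.3],
    [0,0,0,0,0,0,-0.2],
    [0,0,0,0,0,0,-0.4],
    [0,0,0,0,0,0,-0.4]
  ],
  "grip_force": 50
}}

```text
time_s: 24.55
eef_pos: [580.2, 337.5, 10.3]
ee_rot: [0.001, 0.69, 0.724, 0.002]
force: [0.3, 0.1, -1.1]
grip_width: 0.495
```

Emit:
{"method": "play_rows", "body": {
  "plan": [
    [0,0,0,0,0,0,-0.4],
    [0,0,0,0,0,0,-0.4]
  ]
}}

```text
time_s: 24.72
eef_pos: [580.0, 337.5, 10.2]
ee_rot: [0.001, 0.69, 0.724, 0.002]
force: [-0.1, 0.1, -1.9]
grip_width: 0.499
```

```bash
python3 -c "
from h import *
st();c=cap('wrist','w19.png')"
```

```text
t24.72 pos [580.  337.5  10.2] z [ 0.004  0.002 -1.   ] yjaw [0.9988 0.0482 0.0043] F [-0.1  0.1 -1.9] w0.499 j [0.35 0.85 1.22 0.   1.07 0.3 ]
```

Run:
```python
from h import *
import pickle
for f,(r0,r1,c0,c1) in (('w1.pkl',(45,160,185,435)),('w15.pkl',(0,118,180,445))):
    c=pickle.load(open(f,'rb'));M=c['world_to_cam'];print(f,(-M[:3,:3].T@M[:3,3]).round(0))
    m=(c['img'].max(2)<60).astype(np.uint8);mm=np.zeros_like(m);mm[r0:r1,c0:c1]=m[r0:r1,c0:c1]
    n,l,s,ce=cv2.connectedComponentsWithStats(mm)
    for i in range(1,n):
        if s[i,4]<150: continue
        x,y,w,h,a=s[i]
        print((x,y,w,h,a),'centre@111',px2w(c,'wrist',x+w/2,y+h/2,111)[:2].round(1),'@85',px2w(c,'wrist',x+w/2,y+h/2,85)[:2].round(1),'L/R@111',px2w(c,'wrist',x,y+h/2,111)[1].round(1),px2w(c,'wrist',x+w,y+h/2,111)[1].round(1),'T/B',px2w(c,'wrist',x+w/2,y,111)[0].round(1),px2w(c,'wrist',x+w/2,y+h,111)[0].round(1))
```

```text
w1.pkl [455.  11. 370.]
(np.int32(359), np.int32(51), np.int32(33), np.int32(104), np.int32(2470)) centre@111 [430.6  54.5] @85 [428.2  58.9] L/R@111 43.0 66.2 T/B 393.1 467.2
(np.int32(229), np.int32(55), np.int32(31), np.int32(88), np.int32(967)) centre@111 [433.1 -36.2] @85 [430.9 -41. ] L/R@111 -47.3 -25.3 T/B 401.3 464.2
(np.int32(204), np.int32(77), np.int32(20), np.int32(46), np.int32(836)) centre@111 [433.9 -58.2] @85 [431.8 -65.1] L/R@111 -65.6 -50.9 T/B 417.3 450.4
(np.int32(395), np.int32(83), np.int32(21), np.int32(47), np.int32(854)) centre@111 [430.8  76.1] @85 [428.4  82.7] L/R@111 68.6 83.8 T/B 413.9 447.5
w15.pkl [483.  10. 342.]
(np.int32(366), np.int32(0), np.int32(35), np.int32(107), np.int32(2931)) centre@111 [433.3  54. ] @85 [427.7  59. ] L/R@111 43.1 65.2 T/B 396.9 467.6
(np.int32(221), np.int32(3), np.int32(33), np.int32(96), np.int32(1187)) centre@111 [433.5 -36. ] @85 [428.  -41.2] L/R@111 -46.6 -25.7 T/B 400.9 464.4
(np.int32(193), np.int32(29), np.int32(22), np.int32(56), np.int32(1090)) centre@111 [436.3 -57.6] @85 [431.  -65.2] L/R@111 -64.9 -50.4 T/B 417.4 454.6
(np.int32(405), np.int32(28), np.int32(24), np.int32(56), np.int32(1145)) centre@111 [432.9  75.6] @85 [427.2  83. ] L/R@111 67.8 83.6 T/B 413.9 451.2
```

Emit:
{"method": "play_rows", "body": {
  "plan": [
    [0,0,15,0,0,0,-0.4],
    [0,0,30,0,0,0,-0.4],
    [0,0,38,0,0,0,-0.4],
    [0,0,38,0,0,0,-0.4],
    [0,0,38,0,0,0,-0.4]
  ],
  "grip_force": 60
}}

```text
time_s: 25.18
eef_pos: [574.0, 335.1, 163.7]
ee_rot: [-0.004, 0.69, 0.724, -0.008]
force: [1.0, -0.0, -1.4]
grip_width: 0.499
```

Emit:
{"method": "play_rows", "body": {
  "plan": [
    [-14,-32,10,0,0,-0.012,-0.4],
    [-14,-32,5,0,0,-0.012,-0.4],
    [-14,-32,0,0,0,0,-0.4],
    [-14,-32,0,0,0,0,-0.4],
    [-14,-32,0,0,0,0,-0.4]
  ]
}}

```text
time_s: 25.6
eef_pos: [505.5, 176.1, 190.6]
ee_rot: [0.002, 0.696, 0.718, 0.003]
force: [0.4, -0.3, -0.6]
grip_width: 0.494
```

Emit:
{"method": "play_rows", "body": {
  "plan": [
    [-14,-32,0,0,0,0,-0.4],
    [-14,-32,0,0,0,0,-0.4],
    [-14,-32,0,0,0,0,-0.4],
    [-10,-23,0,0,0,0,-0.4],
    [0,0,0,0,0,0,-0.4]
  ]
}}

```text
time_s: 26.02
eef_pos: [447.3, 48.5, 191.3]
ee_rot: [0.002, 0.697, 0.717, 0.003]
force: [-0.5, 0.4, -2.1]
grip_width: 0.491
```

```bash
python3 -c "
from h import *
st();c=cap('wrist','w20.png')"
```

```text
t26.02 pos [447.3  48.5 191.3] z [ 0.007  0.    -1.   ] yjaw [0.9996 0.0278 0.0071] F [-0.5  0.4 -2.1] w0.491 j [-0.15  0.18  1.78  0.    1.18 -0.18]
```

Emit:
{"method": "play_rows", "body": {
  "plan": [
    [-10,-25,0,0,0,-0.004,-0.4],
    [-5,-14.5,-15,0,0.005,0,-0.4],
    [0,0,-28,0,0,0,-0.4],
    [0,0,-15,0,0,0,-0.4],
    [0,0,0,0,0,0,-0.4]
  ]
}}

```text
time_s: 26.48
eef_pos: [434.9, 10.8, 133.4]
ee_rot: [0.003, 0.698, 0.716, 0.004]
force: [-0.8, 1.0, -1.8]
grip_width: 0.5
```

```bash
python3 -c "
from h import *
st();c=cap('wrist','w21.png')"
```

```text
t26.48 pos [434.9  10.8 133.4] z [ 0.009  0.001 -1.   ] yjaw [0.9996 0.0251 0.0094] F [-0.8  1.  -1.8] w0.500 j [-0.25  0.22  1.89  0.    1.01 -0.27]
```

Emit:
{"method": "play_rows", "body": {
  "plan": [
    [-2.5,-2,-5,0,0.008,0,-0.4],
    [0,0,-5,0,0,0,-0.4],
    [0,0,0,0,0,0,-0.4]
  ]
}}

```text
time_s: 26.78
eef_pos: [434.4, 9.8, 125.9]
ee_rot: [0.002, 0.697, 0.717, 0.002]
force: [-0.7, 0.4, -1.3]
grip_width: 0.497
```

Emit:
{"method": "play_rows", "body": {
  "plan": [
    [0,0,-6,0,0,0,-0.4],
    [0,0,-5,0,0,0,-0.4],
    [0,0,0,0,0,0,-0.4]
  ]
}}

```text
time_s: 27.03
eef_pos: [435.2, 10.1, 115.0]
ee_rot: [0.003, 0.697, 0.717, 0.002]
force: [-0.0, 0.1, -1.9]
grip_width: 0.495
```

```bash
python3 -c "
from h import *
st()"
```

```text
t27.03 pos [435.2  10.1 115. ] z [ 0.008 -0.001 -1.   ] yjaw [0.9996 0.0286 0.0078] F [-0.   0.1 -1.9] w0.495 j [-0.25  0.25  1.91  0.    0.97 -0.28]
```

Emit:
{"method": "play_rows", "body": {
  "plan": [
    [-3,-1.8,0,0,0.008,-0.003,-0.4],
    [0,0,-4,0,0,0,-0.4],
    [0,0,-4,0,0,0,-0.4],
    [0,0,0,0,0,0,-0.4]
  ]
}}

```text
time_s: 27.37
eef_pos: [432.1, 8.1, 106.4]
ee_rot: [0.0, 0.698, 0.716, -0.0]
force: [-0.3, -0.3, -1.2]
grip_width: 0.499
```

```bash
python3 -c "
from h import *
st()"
```

```text
t27.37 pos [432.1   8.1 106.4] z [-0.    -0.001 -1.   ] yjaw [ 9.997e-01  2.520e-02 -5.000e-04] F [-0.3 -0.3 -1.2] w0.499 j [-0.25  0.27  1.92 -0.    0.95 -0.28]
```

Emit:
{"method": "play_rows", "body": {
  "plan": [
    [0,0,-2.5,0,0,0,-0.4],
    [0,0,0,0,0,0,-0.4]
  ]
}}

```text
time_s: 27.53
eef_pos: [432.0, 8.0, 103.5]
ee_rot: [0.0, 0.698, 0.716, -0.001]
force: [-0.1, -0.6, -2.2]
grip_width: 0.498
```

Emit:
{"method": "play_rows", "body": {
  "plan": [
    [0,0,-1.5,0,0,0,-0.4]
  ]
}}

```text
time_s: 27.62
eef_pos: [432.3, 8.0, 103.0]
ee_rot: [0.0, 0.698, 0.716, -0.0]
force: [-13.7, 2.9, 38.9]
grip_width: 0.495
```

```bash
python3 -c "
from h import *
st()"
```

```text
t27.62 pos [432.3   8.  103. ] z [-0.    -0.001 -1.   ] yjaw [ 9.997e-01  2.520e-02 -2.000e-04] F [-13.7   2.9  38.9] w0.495 j [-0.25  0.27  1.93 -0.    0.94 -0.28]
```

Emit:
{"method": "play_rows", "body": {
  "plan": [
    [0,0,0,0,0,0,-0.4],
    [0,0,0,0,0,0,0.2],
    [0,0,0,0,0,0,0.2],
    [0,0,15,0,0,0,0.2],
    [0,0,30,0,0,0,0.2]
  ]
}}

```text
time_s: 28.03
eef_pos: [430.5, 8.4, 145.9]
ee_rot: [-0.003, 0.698, 0.716, -0.002]
force: [0.7, -0.2, -0.4]
grip_width: 0.602
```

Emit:
{"method": "play_rows", "body": {
  "plan": [
    [0,0,35,0,0,0,0.2],
    [0,-20,30,0,0,0,0.2],
    [8,-38,0,0,0,0,0.2],
    [8,-38,0,0,0,0,0.2],
    [0,0,0,0,0,0,0.2]
  ]
}}

```text
time_s: 28.45
eef_pos: [448.2, -90.7, 220.1]
ee_rot: [0.002, 0.696, 0.718, -0.0]
force: [-0.4, 0.7, -0.5]
grip_width: 0.601
```

Run:
```python
from h import *
import pickle
st();a=cap('wrist','w22.png');pickle.dump(a,open('w22.pkl','wb'));c=cap('scene','s2.png');d=cap('side','d2.png')
o=np.zeros((600,800,3),np.uint8)
o[:360,:480]=cv2.resize(a['img'],(480,360));o[:360,480:]=cv2.resize(d['img'][200:340,200:325],(320,360))
o[360:,:420]=cv2.resize(a['img'][60:260,120:470],(420,240));o[360:,420:]=cv2.resize(c['img'][180:296,250:434],(380,240))
cv2.imwrite('pics/final.png',o)
```

```text
t28.45 pos [448.2 -90.7 220.1] z [ 0.003 -0.004 -1.   ] yjaw [0.9995 0.0302 0.0029] F [-0.4  0.7 -0.5] w0.601 j [-0.46  0.17  1.71 -0.    1.26 -0.49]
```

View pics/final.png

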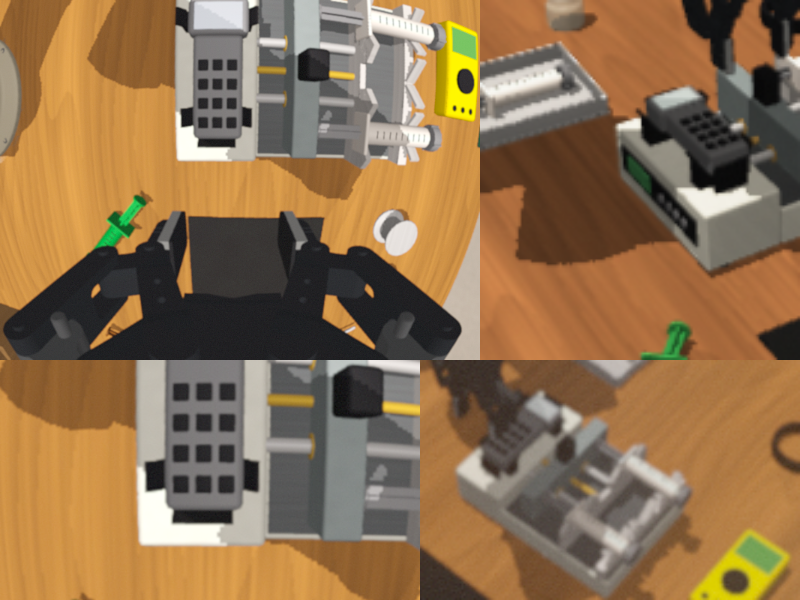

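```bash
python3 -c "
from h import *
st();print(ctrl.finish_job())"
```

```text
t28.60 pos [446.7 -85.8 219. ] z [-0.    -0.001 -1.   ] yjaw [ 9.995e-01  3.310e-02 -2.000e-04] F [ 0.  -0.2 -0.1] w0.600 j [-0.45  0.17  1.72 -0.    1.26 -0.48]
the job is handed in; nothing more can be done
None
```

The changeover is done and handed in at about 29 s of robot time; `finish_job` gave no verdict.

- **Pusher back:** I drew it fully back to its stop, about 35 mm of travel.
- **Used syringe:** there was one, in slot 2. I lifted it out and laid it in the steel tray.
- **Full syringes:** there were two, and the mat is now empty. They sit in slots 2 and 0, with flanges behind the plate and nozzles pointing away from the pusher.
- **Pusher up:** I slid it forward until it stopped firmly against the plungers. By arm travel that is about 22.6 mm, against the expected 23.
- **Handset:** it is in its charging cradle, head in the wide saddle. It touched down at the expected seated height.

In the last pictures the handset lies level in both saddles, both full syringes are seated with the pusher on their plungers, and the used one lies flat in the tray. The bystanders I could see looked unmoved, and the arm was clear of everything.

**Camera mismatch:** the cameras put the plate 2–3 mm nearer the base than the arm contacts did, so I trusted the contacts. I did not separately measure how snug the flanges are after the push; that rests on the hard stop and the travel reading.

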